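# Reset the stop of a checking fixture, load the mouldings and key in the run

### The arm

A 6-joint arm with a two-finger parallel gripper is mounted at the origin on the work surface. World frame = base frame: x ahead of the robot, y to its left, z up, the work surface at z = 0. Lengths are in m, angles in rad, forces in N, time in s.
With the tool pointing down it reaches from about 0.4 to 0.925 m from the base axis. Payload 12.5 kg.
Tool frame: the origin (TCP) lies between the finger pads; the fingertips stand 11 mm ahead of it and the grasp point (between the pads) lies 8 mm behind it; z points along the fingers, x is the direction in which the jaws open and shut, and the axes are right-handed (so a half turn about z gives the same grasp; the last joint's range is limited). The gripper opens to 95 mm and grips with 3 to 60 N. Pads are 20 mm wide; open, the fingers measure 119 mm over their backs; the gripper's body (75 mm by 180 mm) begins 59 mm behind the grasp point.
Start: joints at [-0.106, 0.491, 1.559, -0, 1.092, -0.106], TCP at [0.625, 0, 0.202] pointing down, gripper open.
Joint ranges: [-3.1, 3.1], [-0.84, 2.19], [0.05, 2.79], [-1.13, 4.28], [0.06, 2.93], [-2.69, 2.69]. Speed limits (rad/s): [2.22, 2.22, 2.79, 3.14, 3.14, 3.14].

### API

Orientations are given as a rotation vector (axis times angle).
In Python, from rig import * gives the robot as it stands. The module is installed in compiled form; this text tells all that it offers.
- The arm moves only by the tool move_arm, never from a script. Its argument "rows" is a list that holds one entry, the list of rows, each a list of 7 numbers: the turn, a rotation vector about the tool's x, y, z in degrees, then the shift along the tool's x, y, z in cm, then the opening, from 0 (shut) to 1 (fully open). A call has 1 to 5 rows; each row is the pose to reach, as a shift and turn from the pose commanded when the call began, along the tool's axes at that moment; what a row does not reach only later rows make up. A row lasts 1/10 s, in which the tool goes at most 50 mm and 8.59 degrees, less where a joint would pass 70% of its speed; a pose out of reach is approached as far as the arm can. A call with a gripper value outside its range is refused whole. The fingers move at their own pace and stop on an object; "grip_force" is the grip in N (left out, the last holds). Time passes only in rows, so rows that repeat a pose let the fingers close. It gives the time, the measured TCP pose, the force and the opening at its end, in the units of the state.
- get_state(): the state, without advancing time (a new reading comes with each control period).
- snapshot(name): name is "scene" or "side" or "wrist"; returns (picture, depth): 480x640x3 uint8, blue, green, red; 480x640 float32, m along the optical axis (not along the pixel's ray), 0 where there is no reading.
- calibration(name): a dict with "fx", "fy", "cx", "cy" (pixels), "R" (3x3) and "t" (3): a world point X has camera coordinates R X + t; the wrist camera has in their place "T_tool_cam" (4x4, takes a point from camera to tool coordinates, whose origin is the TCP and whose axes are the tool frame's). Camera axes: x right, y down, z forward; pixel columns grow to the right and rows downward; lengths in m; the calibration is good to about 2 mm. A picture is of the moment at which its call begins: read the wrist's pose just before it. calibration takes no time and is no camera call.
- close_job(): hands the job in, once; it reports no verdict.
The state is a dict: "t": time; "joints": joint angles; "qvel": joint speeds; "tau": joint torques, N m; "position": TCP position; "tool_rot": TCP orientation; "wrist_force": force on the tool from outside, world axes, zero at the start; "ft_torque": the same for the moment, N m; "width": finger opening in m.
Only numpy, scipy, OpenCV 4.12 (cv2) and the standard library are available. Lean on these libraries where they do the work, as an engineer would, in place of code of your own. Each camera call takes 0.05 s, during which the arm holds its last target. There are 200 camera calls.

### The job

Change the checking station over to the new lot: loosen the fixture's lock ring well past half its travel (left-hand thread, so clockwise loosens), turn the adjuster until the pointer stands at the middle line of the index clip, and tighten the lock ring fully home again without disturbing the setting; never turn the adjuster while the ring is tight. Only then stand every white moulding upright, rib up, flat in a nest of its own in the blue tray, and after that press the three keys fully down one at a time: round, then square, then bar. No key may be pressed while the ring is loose, and leave everything else on the bench where it is.

Things in the scene. Friction and masses are not known exactly. Their poses are not given: they have to be found in the camera images.
- fixture: The stop fixture: a fixed painted base plate 200 (x) x 150 (y) x 15 mm. Origin: under the plate, on its mid line; the plate runs from -90 to +110 mm in the fixture's x. The common upright axis of lock ring and adjuster is at fixture x = -30 mm, y = 0. Behind them (fixture +x) is a sliding steel stop block with a black pointer over a scale.
- lock_ring (a joint): Angle (rad) of the dark steel lock ring (68 mm across, its top 57 mm above the bench) that sits under the adjuster. LEFT-HAND thread: 0 = tight, against its stop; grows to 1.2 = fully loose as it turns CLOCKWISE seen from above. Stays where it is left; friction 0.12 N m.
- ring_handle (a point): Middle of the lock ring's handle: an upright black round post of 18 mm diameter on the end of the ring's arm, 70 mm from the ring's axis; free post from 55 to 101 mm above the bench, this point at 79 mm (it moves with the ring). With the ring tight (0) the arm points 0.6 rad anticlockwise, seen from above, of the fixture's -x direction; the direction turns clockwise by the ring's angle.
- adjuster (a joint): Angle (rad) of the adjuster screw, 0 to 4.4, growing as it turns CLOCKWISE seen from above. Each rad clockwise moves the stop block and its pointer 12 mm towards fixture +y. Stays where it is left; friction 0.06 N m. It must not be turned while the lock ring is tight.
- adjuster_grip (a point): Middle of the adjuster's grip: an upright flat aluminium bar 44 mm long, 14 mm thick and 40 mm high, on the axis above the lock ring on a round flange (44 mm across, top 65 mm above the bench); the bar's faces run from 65 to 105 mm, this point at 87 mm above the bench. This point's x axis runs along the bar; at angle 0 it is parallel to the fixture's x axis.
- pointer_tip (a point): Tip of the black pointer (5 mm wide) on the stop block, 30 mm above the bench; the pointer points to fixture +x and slides along the fixture's y as the adjuster turns.
- index_clip: The index clip: a small dark steel block 18 x 12 (y) x 16 mm with a white line along its middle, clamped on the scale just beyond the pointer tip; its axes are parallel to the fixture's. Origin: under its front edge, on its middle line. The pointer has to stand at the clip's middle line.
- tray: Blue tray, fixed, 224 (x) x 164 (y) mm, with 18 mm high walls of 5 mm; one divider across each way makes 2 x 2 nests of about 104 x 74 mm inside, centred at tray x = +-55, y = +-40 mm. Floor 5 mm thick. Origin: centre of the underside.
- round_top (a point): Centre of the top of the round key, 34 mm diameter, grey, about 49 mm above the bench when up. It stands on a fixed grey key box (90 x 200 x 30 mm) with the other two, in a row 62 mm apart along the box's y, in an order that changes; this point's axes are the box's axes.
- round_key (a joint): Travel of the round key: 0 up, 0.006 m fully down; springs back; about 1.5 N to start it, 4.5 N fully down. It counts as pressed from 0.004 m.
- square_top (a point): Centre of the top of the square key, 34 x 34 mm, grey, about 49 mm above the bench when up. It stands on a fixed grey key box (90 x 200 x 30 mm) with the other two, in a row 62 mm apart along the box's y, in an order that changes; this point's axes are the box's axes.
- square_key (a joint): Travel of the square key: 0 up, 0.006 m fully down; springs back; about 1.5 N to start it, 4.5 N fully down. It counts as pressed from 0.004 m.
- bar_top (a point): Centre of the top of the long bar-shaped key, 60 x 22 mm (long side along the box's x), grey, about 49 mm above the bench when up. It stands on a fixed grey key box (90 x 200 x 30 mm) with the other two, in a row 62 mm apart along the box's y, in an order that changes; this point's axes are the box's axes.
- bar_key (a joint): Travel of the bar key: 0 up, 0.006 m fully down; springs back; about 1.5 N to start it, 4.5 N fully down. It counts as pressed from 0.004 m.
- part0_rib (a point): A white plastic moulding (120 g, or absent): flat base 84 (x) x 56 (y) x 22 mm, with an upright rib 60 (x) x 20 (y) mm on top, 40 mm high (62 mm in all). This point is the middle of the rib, 42 mm above the underside; x runs along the rib, z up. Grip the rib across its 20 mm.
- part1_rib (a point): A white plastic moulding (120 g, or absent): flat base 84 (x) x 56 (y) x 22 mm, with an upright rib 60 (x) x 20 (y) mm on top, 40 mm high (62 mm in all). This point is the middle of the rib, 42 mm above the underside; x runs along the rib, z up. Grip the rib across its 20 mm.
- part2_rib (a point): A white plastic moulding (120 g, or absent): flat base 84 (x) x 56 (y) x 22 mm, with an upright rib 60 (x) x 20 (y) mm on top, 40 mm high (62 mm in all). This point is the middle of the rib, 42 mm above the underside; x runs along the rib, z up. Grip the rib across its 20 mm.
- part3_rib (a point): A white plastic moulding (120 g, or absent): flat base 84 (x) x 56 (y) x 22 mm, with an upright rib 60 (x) x 20 (y) mm on top, 40 mm high (62 mm in all). This point is the middle of the rib, 42 mm above the underside; x runs along the rib, z up. Grip the rib across its 20 mm.
- flask: Bystander, to be left alone: steel flask, 68 mm diameter, 160 mm tall. Origin: centre of its underside.
- spray_can: Bystander, to be left alone: green spray can, 58 mm diameter, 170 mm tall. Origin: centre of its underside.
- steel_cup: Bystander, to be left alone: open steel cup, 84 mm wide, 80 mm tall. Origin: centre of its underside.
- tape_roll: Bystander, to be left alone: large orange tape roll, 90 mm diameter, 45 mm high. Origin: centre of its underside.
- tape_small: Bystander, to be left alone: small yellow tape roll, 70 mm diameter, 25 mm high. Origin: centre of its underside.
- end_cap: Bystander, to be left alone: steel end cap, 52 mm diameter, 30 mm high. Origin: centre of its underside.
Things that resemble listed ones, but are neither listed nor needed, are in the scene too. What is shaped like the part that bears part1_rib but green is not meant. What is shaped like the part that bears part0_rib but green is not meant.

How it is judged:
By the outcome, as a careful person would: the job done as asked, in the order asked, and still so for the second after the job is handed in, with the robot touching nothing.
Of part0, part1, part2, part3 only 2 to 4 are there at a start; the rules pass over those that are not, and their reading is None.
At some moment in a run one of part0, part1, part2, part3 may be knocked a few centimetres aside while the robot is not near it.
Once in a run the grip may slacken for a moment while it holds something.
It also fails if it takes over 210 s, if anything falls off the work surface, if the arm or the gripper's body presses on something with over 40 N, if the wrist force passes 120 N, or if a joint passes its speed limit or range.

## Working session

There is one attempt and no reset: what is moved stays moved. The work goes in short steps, Python scripts to look and compute and a tool call to move; the robot and the scene stay as the last step left them, time stands still between calls to the robot, and variables do not carry over. Pictures are saved under pics/ and viewed, about 12 in all and at most 16, crops included, and the job is handed in when it is done.

Besides the shell and the picture viewer there is one more tool, called after "Emit:" as name([rows], argument=value, ...), one row to a line, values as JSON. move_arm: Moves the arm, as the interface text tells. Its arguments: {"type":"object","properties":{"rows":{"type":"array"},"grip_force":{"type":"number"}},"required":["rows"]}

```bash
mkdir -p pics
cat > h.py <<'E'
from rig import *
import numpy as np, cv2
from scipy.spatial.transform import Rotation as Ro
def cam(name):
    """K-dict, R, t world->cam; also for wrist (uses current pose)"""
    c=calibration(name)
    if 'R' in c: return c,np.array(c['R']),np.array(c['t'])
    s=get_state(); T=np.eye(4); T[:3,:3]=Ro.from_rotvec(s['tool_rot']).as_matrix(); T[:3,3]=s['position']
    M=np.linalg.inv(T@np.array(c['T_tool_cam'])); return c,M[:3,:3],M[:3,3]
def plane(C,u,v,z):
    c,R,t=C; d=R.T@np.array([(u-c['cx'])/c['fx'],(v-c['cy'])/c['fy'],1.]); o=-R.T@t
    return o+d*(z-o[2])/d[2]
def proj(C,X):
    c,R,t=C; p=R@np.asarray(X,float)+t; return np.array([c['fx']*p[0]/p[2]+c['cx'],c['fy']*p[1]/p[2]+c['cy']])
def cloud(C,dep):
    c,R,t=C; v,u=np.mgrid[:480,:640]; P=np.stack([(u-c['cx'])/c['fx']*dep,(v-c['cy'])/c['fy']*dep,dep],-1)
    W=(P-t)@R; W[dep==0]=np.nan; return W
def snap(name,tag):
    C=cam(name); im,d=snapshot(name); np.savez('pics/'+tag+'.npz',im=im,d=d,R=C[1],t=C[2]); cv2.imwrite('pics/'+tag+'.png',im); return C,im,d
def load(tag,name):
    z=np.load('pics/'+tag+'.npz'); return (calibration(name),z['R'],z['t']),z['im'],z['d']
E
python3 - <<'E'
from h import *
for n in('scene','side','wrist'):
    C,im,d=snap(n,n+'0'); print(n,C[0]['fx'],(-C[1].T@C[2]).round(3),C[1].round(2).tolist())
s=get_state();print(s)
print(calibration('wrist'))
a=cv2.imread('pics/scene0.png')
E
```

```text
scene 492.11604636982355 [ 1.054 -0.32   0.842] [[0.51, 0.86, -0.01], [0.67, -0.41, -0.62], [-0.54, 0.31, -0.78]]
side 460.92635384017234 [-0.032 -0.558  0.906] [[0.7, -0.71, 0.01], [-0.51, -0.52, -0.69], [0.49, 0.48, -0.73]]
wrist 399.8294684844106 [0.624 0.069 0.385] [[1.0, -0.0, -0.0], [-0.0, -0.97, 0.25], [-0.0, -0.25, -0.97]]
{'t': 0.15, 'joints': array([-1.05586434e-01,  4.91373216e-01,  1.55932191e+00,  5.51693419e-06,
        1.09173153e+00, -1.05581131e-01]), 'qvel': array([ 8.79707453e-04,  9.25034510e-05, -9.73547801e-04,  4.08016586e-04,
       -1.85087990e-04, -3.04789445e-04]), 'tau': array([ 3.16444048e-04, -6.12899423e+01, -2.58276522e+01,  6.91918633e-02,
        4.73701756e-02, -5.07232733e-05]), 'position': array([6.24796881e-01, 5.41315635e-05, 2.01121458e-01]), 'tool_rot': array([-3.14149962e+00,  1.23273376e-05,  1.30190855e-03]), 'wrist_force': array([-0.94991873, -0.83032409,  0.09514956]), 'ft_torque': array([-0.05768799,  0.00206597, -0.03639766]), 'width': 0.09517081792376496}
{'fx': 399.8294684844106, 'fy': 399.8294684844106, 'cx': 316.52892360606023, 'cy': 236.86626402226017, 'T_tool_cam': array([[ 9.99999301e-01, -1.03338227e-03,  5.75403215e-04,
        -9.35553504e-04],
       [ 8.57786551e-04,  9.68572593e-01,  2.48729566e-01,
        -6.93265821e-02],
       [-8.14352506e-04, -2.48728898e-01,  9.68572802e-01,
        -1.83540454e-01],
       [ 0.00000000e+00,  0.00000000e+00,  0.00000000e+00,
         1.00000000e+00]])}
```

View pics/scene0.png

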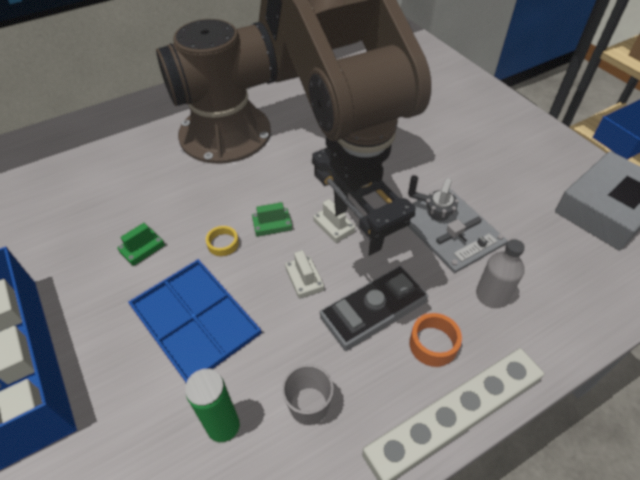

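View pics/side0.png

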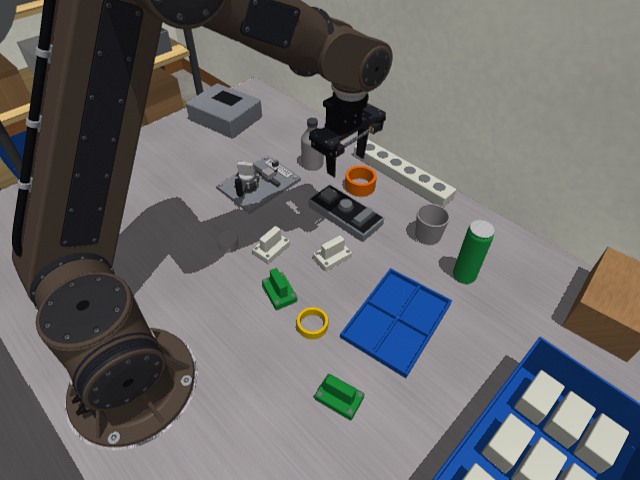

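Scene view: two white mouldings, at (335,218) and (305,272). Two green look-alikes at (140,243) and (271,218) are not meant, and neither are the plain white blocks in the blue bin on the left. Fixture is at about (450,215). Key box: bar (350,316), round (375,298), square (400,283). Tray is at (195,315).

Run:
```python
from h import *
S=load('scene0','scene');D=load('side0','side')
for n,(C,im,d) in(('scene',S),('side',D)):
    W=cloud(C,d); hsv=cv2.cvtColor(im,cv2.COLOR_BGR2HSV)
    inb=(W[...,0]>0.25)&(W[...,0]<1.0)&(np.abs(W[...,1])<0.6)&(W[...,2]>-.01)&(W[...,2]<.2)
    for nm,m in(('white',(hsv[...,1]<40)&(hsv[...,2]>150)&(W[...,2]>.012)),('blue',(hsv[...,0]>95)&(hsv[...,0]<125)&(hsv[...,1]>130)),('green',(hsv[...,0]>45)&(hsv[...,0]<85)&(hsv[...,1]>120))):
        m=(m&inb).astype(np.uint8); k,l,st,ce=cv2.connectedComponentsWithStats(m)
        for i in range(1,k):
            if st[i,4]>120:
                P=W[l==i]; r=cv2.minAreaRect((P[:,:2]*1000).astype(np.float32)); print(n,nm,ce[i].round(),st[i,4],P.mean(0).round(3),'zmax',np.percentile(P[:,2],98).round(3),[np.round(x) for x in r])
for n,C,L in(('scene',S[0],{'axis':(445,190,.09),'bar':(350,316,.049),'round':(375,298,.049),'square':(400,283,.049)}),('side',D[0],{'axis':(246,170,.09),'round':(346,204,.049),'sq':(329,192,.049),'bar':(363,213,.049)})):
    for k,(u,v,z) in L.items(): print(n,k,plane(C,u,v,z).round(3))
im=S[1][160:280,380:530]; cv2.imwrite('pics/fix.png',cv2.resize(im,None,fx=4,fy=4,interpolation=cv2.INTER_CUBIC))
```

```text
scene white [331. 225.] 324 [0.447 0.06  0.022] zmax 0.026 [array([438.,  71.]), array([84., 54.]), np.float64(7.0)]
scene white [468. 250.] 228 [0.655 0.272 0.019] zmax 0.022 [array([654., 272.]), array([59., 26.]), np.float64(90.0)]
scene white [303. 273.] 762 [ 0.534 -0.06   0.035] zmax 0.064 [array([531., -56.]), array([56., 83.]), np.float64(81.0)]
scene white [  4. 298.] 248 [ 0.309 -0.583  0.062] zmax 0.064 [array([ 303., -580.]), array([20., 80.]), np.float64(82.0)]
scene white [ 11. 346.] 545 [ 0.422 -0.588  0.061] zmax 0.064 [array([ 401., -588.]), array([122.,  24.]), np.float64(0.0)]
scene white [451. 415.] 5435 [0.911 0.008 0.04 ] zmax 0.043 [array([910.,  21.]), array([340.,  60.]), np.float64(90.0)]
scene white [203. 386.] 1015 [ 0.721 -0.324  0.169] zmax 0.173 [array([ 682., -328.]), array([132.,  54.]), np.float64(8.0)]
scene white [ 23. 397.] 481 [ 0.531 -0.588  0.062] zmax 0.064 [array([ 530., -588.]), array([24., 58.]), np.float64(90.0)]
scene blue [ 39. 369.] 5386 [ 0.494 -0.551  0.071] zmax 0.122 [array([ 427., -569.]), array([ 61., 352.]), np.float64(90.0)]
sce
[... 1733 characters left out ...]
561  0.038] zmax 0.121 [array([ 469., -568.]), array([438.,  63.]), np.float64(0.0)]
side green [471. 257.] 1207 [ 0.699 -0.33   0.092] zmax 0.163 [array([ 705., -328.]), array([31., 55.]), np.float64(18.0)]
side green [279. 289.] 791 [ 0.353 -0.053  0.033] zmax 0.064 [array([360., -44.]), array([87., 56.]), np.float64(73.0)]
side green [341. 395.] 1065 [ 0.269 -0.327  0.038] zmax 0.064 [array([ 274., -317.]), array([57., 88.]), np.float64(13.0)]
scene axis [0.539 0.29  0.09 ]
scene bar [ 0.675 -0.039  0.049]
scene round [0.666 0.023 0.049]
scene square [0.663 0.085 0.049]
side axis [0.531 0.279 0.09 ]
side round [0.661 0.021 0.049]
side sq [0.663 0.086 0.049]
side bar [ 0.668 -0.034  0.049]
```

View pics/fix.png

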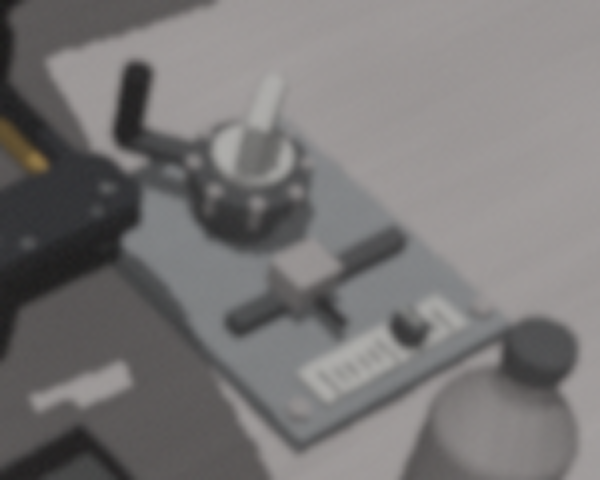

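The close crop shows the fixture's ring handle at upper left, the adjuster bar near the axis, the pointer left of the dark clip, and the flask beyond it. Both white mouldings stand rib up. Next I go over the fixture for a wrist view.

Emit:
move_arm([
  [[0,0,0,-5.5,-28,-5,1],[0,0,0,-5.5,-28,-5,1],[0,0,0,-5.5,-28,-5,1],[0,0,0,-5.5,-28,-5,1],[0,0,0,-5.5,-28,-5,1]],
])

```text
t: 0.65
position: [0.5768, 0.2435, 0.245]
tool_rot: [3.141, -0.0, -0.0]
wrist_force: [1.1, -0.7, -0.1]
width: 0.0951
```

Emit:
move_arm([
  [[0,0,0,0,-2.5,0,1],[0,0,0,0,-2.5,0,1],[0,0,0,0,-2.5,0,1]],
])

```text
t: 0.95
position: [0.5773, 0.2667, 0.2442]
tool_rot: [3.141, 0.002, -0.001]
wrist_force: [-0.9, -0.8, 0.3]
width: 0.0952
```

Run:
```python
from h import *
print(get_state()['position'],get_state()['qvel'].round(3))
C,im,d=snap('wrist','w1')
cv2.imwrite('pics/w1b.png',cv2.resize(im,(800,600),interpolation=cv2.INTER_CUBIC))
```

```text
[0.57726633 0.26668274 0.24420353] [-0.031 -0.004  0.007  0.     0.    -0.002]
```

View pics/w1b.png

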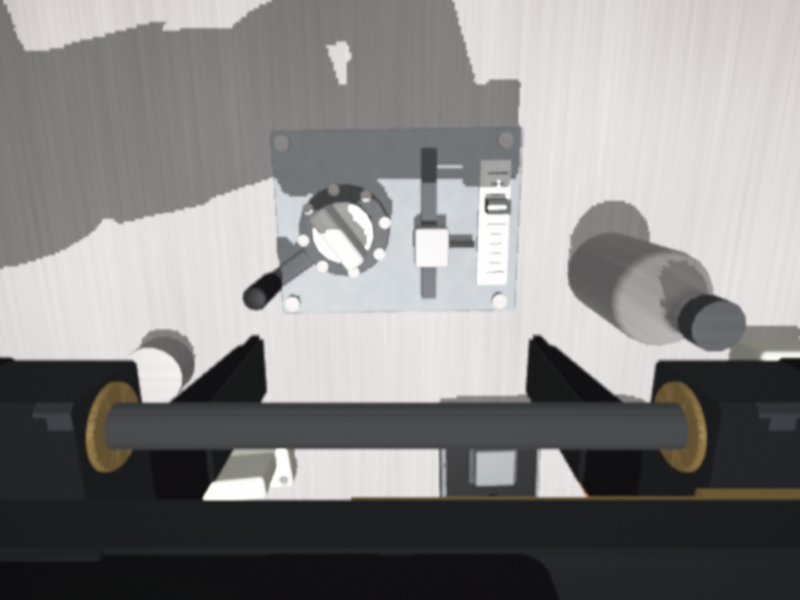

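Wrist view (800 px image): ring handle (258,296), adjuster bar at about (341,234) running down to the right, pointer tip (473,241), clip (497,205), end cap (165,365), flask (660,285).

Run:
```python
from h import *
C,im,d=load('w1','wrist')
P=lambda u,v,z:plane(C,u*.8,v*.8,z)
for n,a in dict(TL=(272,129,.015),TR=(521,127,.015),BR=(516,311,.015),BL=(282,311,.015),handle=(258,294,.101),tip=(473,241,.03),clip=(497,202,.016+.015)).items(): print(n,P(*a).round(4))
W=cloud(C,d)
def rect(m,n):
    Q=W[m]; r=cv2.minAreaRect((Q[:,:2]*1000).astype(np.float32)); print(n,len(Q),Q.mean(0).round(4),[np.round(x,1) for x in r])
x,y,z=W[...,0],W[...,1],W[...,2]
near=(x>.4)&(x<.72)&(y>.17)&(y<.40)
rect(near&(z>.1)&(z<.115)&(np.hypot(x-.535,y-.285)<.04),'bar')
rect(near&(z>.095)&(z<.11)&(np.hypot(x-.535,y-.285)>.05)&(x<.55),'handle')
rect(near&(z>.05)&(z<.062)&(np.hypot(x-.535,y-.285)<.045),'ring')
rect(near&(z>.012)&(z<.0175)&(x>.44)&(x<.66),'plate')
cr=im[110:250,320:430]; cv2.imwrite('pics/c1.png',cv2.resize(cr,None,fx=4,fy=4,interpolation=cv2.INTER_CUBIC))
fl=(z>.1)&(x>.66)&(x<.9)&(y>.1); rect(fl,'flask')
```

```text
TL [0.4793 0.3653 0.015 ]
TR [0.6747 0.3669 0.015 ]
BR [0.6799 0.2167 0.015 ]
BL [0.4788 0.2166 0.015 ]
handle [0.4836 0.2535 0.101 ]
tip [0.6382 0.2792 0.03  ]
clip [0.6557 0.31   0.031 ]
bar 918 [0.5379 0.2915 0.1048] [array([537.8, 290.8]), array([14.3, 43.9]), np.float64(36.9)]
handle 352 [0.4815 0.2514 0.1004] [array([480.9, 251.2]), array([16.5, 17.4]), np.float64(77.9)]
ring 2493 [0.5352 0.2909 0.0571] [array([532.8, 290.9]), array([77.3, 67.7]), np.float64(1.0)]
plate 17258 [0.5688 0.2988 0.0152] [array([569.2, 291.2]), array([183.3, 150.2]), np.float64(0.7)]
flask 5868 [0.7487 0.2548 0.1299] [array([753. , 252.3]), array([65.9, 55. ]), np.float64(64.1)]
```

View pics/c1.png

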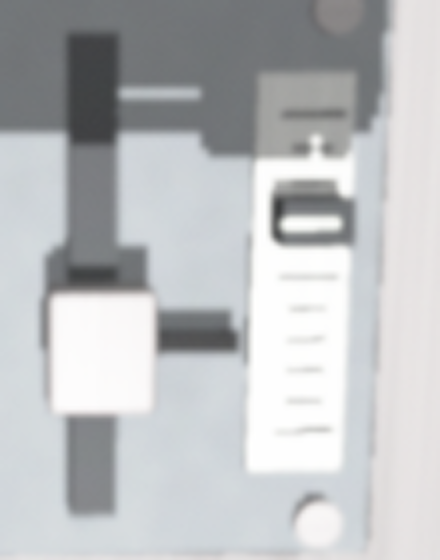

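Crop (4x of native, offset 320,110): the clip's white line is centred at (313,222), and the pointer's dark top face spans y 330–350 with its tip at x 237. The lighter strip above it is its side face.

Run:
```python
from h import *
C,im,d=load('w1','wrist'); W=cloud(C,d)
for u in(365,370,375): print('ptr col',u,[(v,im[v,u].mean().round(),*W[v,u][1:].round(4)) for v in range(186,200)])
print('clip',[(v,im[v,395].mean().round(),*W[v,395][1:].round(4)) for v in range(153,174)])
a=plane(C,372,195,.030)[1]; z=.031
for z in(.027,.029,.031): print(plane(C,398,165.6,z))
print(a)
```

```text
ptr col 365 [(186, np.float64(197.0), np.float64(0.2843), np.float64(0.0166)), (187, np.float64(166.0), np.float64(0.2831), np.float64(0.015)), (188, np.float64(132.0), np.float64(0.2821), np.float64(0.0152)), (189, np.float64(117.0), np.float64(0.2812), np.float64(0.0161)), (190, np.float64(114.0), np.float64(0.2801), np.float64(0.0161)), (191, np.float64(109.0), np.float64(0.2788), np.float64(0.0142)), (192, np.float64(95.0), np.float64(0.2797), np.float64(0.0279)), (193, np.float64(85.0), np.float64(0.2793), np.float64(0.0324)), (194, np.float64(84.0), np.float64(0.2783), np.float64(0.0318)), (195, np.float64(85.0), np.float64(0.2773), np.float64(0.0318)), (196, np.float64(91.0), np.float64(0.2765), np.float64(0.0331)), (197, np.float64(123.0), np.float64(0.2753), np.float64(0.0322)), (198, np.float64(171.0), np.float64(0.2715), np.float64(0.0139)), (199, np.float64(201.0), np.float64(0.2707), np.float64(0.0154))]
ptr col 370 [(186, np.float64(196.0), np.float64(0.2843), np.float64(0.0161)), (187, np.float64(165.0), np.float64(0.283), np.float64(0.0144)), (188, np.float64(132.0), 
[... 2496 characters left out ...]
64(249.0), np.float64(0.307), np.float64(0.0356)), (166, np.float64(249.0), np.float64(0.3061), np.float64(0.0357)), (167, np.float64(223.0), np.float64(0.3051), np.float64(0.0351)), (168, np.float64(158.0), np.float64(0.3041), np.float64(0.035)), (169, np.float64(126.0), np.float64(0.303), np.float64(0.0337)), (170, np.float64(135.0), np.float64(0.3023), np.float64(0.0358)), (171, np.float64(186.0), np.float64(0.3012), np.float64(0.0344)), (172, np.float64(239.0), np.float64(0.2989), np.float64(0.0204)), (173, np.float64(252.0), np.float64(0.2978), np.float64(0.0187))]
[0.65705424 0.30581184 0.027     ]
[0.65665158 0.30596304 0.029     ]
[0.65624891 0.30611424 0.031     ]
0.2770010987810934
```

Everything lies nearly square to the world: axis (0.538,0.291), handle (0.481,0.2515). The pointer has to go +28.9 mm in y, which is 2.41 rad or 138° clockwise. Now to the handle, with the jaws tangential.

Emit:
move_arm([
  [[0,0,40,-9.6,1.5,8,0.5],[0,0,40,-9.6,1.5,8,0.5],[0,0,40,-9.6,1.5,8,0.5],[0,0,40,-9.6,1.5,8,0.5],[0,0,40,-9.6,1.5,8,0.5]],
])

```text
t: 1.5
position: [0.4813, 0.2501, 0.1644]
tool_rot: [2.947, -1.085, -0.001]
wrist_force: [0.1, 0.2, 0.6]
width: 0.0607
```

Emit:
move_arm([
  [[0,0,15,0,0,0,0.5],[0,0,15,0,0,0,0.5],[0,0,15,0,0,0,0.5],[0,0,15,0,0,0,0.5]],
])

```text
t: 1.9
position: [0.4818, 0.2507, 0.1647]
tool_rot: [2.788, -1.448, 0.0]
wrist_force: [-0.1, -0.5, -0.7]
width: 0.0475
```

```bash
cat >> h.py <<'E'
def go(x,y,z,phi):
    """print shift (cm, tool axes) and turn (deg) from the measured pose to a down-pointing pose, tool x at phi deg clockwise of world x"""
    s=get_state(); R=Ro.from_rotvec(s['tool_rot']).as_matrix(); a=np.radians(phi)
    T=np.array([[np.cos(a),-np.sin(a),0],[-np.sin(a),-np.cos(a),0],[0,0,-1.]]).T.T
    print('rot',np.degrees(Ro.from_matrix(R.T@T).as_rotvec()).round(1),'shift',(R.T@(np.array([x,y,z])-s['position'])*100).round(2),'q',s['joints'].round(2),'F',s['wrist_force'].round(1),'w',round(s['width'],4))
E
python3 -c "
from h import *
go(.481,.2515,.074,55)"
```

```text
rot [ 0.  -0.   0.1] shift [-0.11  0.02  9.07] q [ 0.36  0.42  1.8  -0.    0.92  1.32] F [-0.1 -0.5 -0.7] w 0.0475
```

Emit:
move_arm([
  [[0,0,0,0,0,4.5,0.5],[0,0,0,-0.1,0,9,0.5],[0,0,0,-0.1,0,9,0.5],[0,0,0,-0.1,0,9,0.0],[0,0,0,-0.1,0,9,0.0]],
], grip_force=25)

```text
t: 2.4
position: [0.4821, 0.2527, 0.0767]
tool_rot: [-2.785, 1.449, -0.003]
wrist_force: [-0.0, 0.8, -0.0]
width: 0.0368
```

Emit:
move_arm([
  [[0,0,0,0,0,0,0],[0,0,0,0,0,0,0],[0,0,0,0,0,0,0]],
])

```text
t: 2.7
position: [0.4815, 0.2526, 0.0758]
tool_rot: [-2.786, 1.45, -0.002]
wrist_force: [-0.9, -2.1, 8.4]
width: 0.0169
```

Emit:
move_arm([
  [[0,0,8,-0.97,-0.07,0,0],[0,0,16,-1.93,-0.27,0,0],[0,0,24,-2.85,-0.6,0,0],[0,0,32,-3.71,-1.06,0,0],[0,0,40,-4.5,-1.64,0,0]],
])

```text
t: 3.2
position: [0.4702, 0.2992, 0.0759]
tool_rot: [-2.114, 2.319, -0.003]
wrist_force: [9.5, -4.3, 2.0]
width: 0.0171
```

Emit:
move_arm([
  [[0,0,8,-0.97,-0.07,0,0],[0,0,16,-1.93,-0.27,0,0],[0,0,20,-2.4,-0.42,0,0],[0,0,20,-2.4,-0.42,0,0],[0,0,20,-2.4,-0.42,0,0]],
])

```text
t: 3.7
position: [0.4773, 0.3223, 0.0759]
tool_rot: [-1.685, 2.645, -0.003]
wrist_force: [9.2, -5.4, 2.7]
width: 0.0171
```

```bash
python3 -c "
from h import *
s=get_state(); p=s['position']-[.538,.291,0]; print(s['position'],np.hypot(*p[:2]),np.degrees(np.arctan2(p[1],-p[0])))
go(.538,.291,.2,-37)"
```

```text
[0.47731216 0.32231187 0.07585325] 0.06828943737778186 27.29145751560836
rot [  -0.3   -0.3 -152. ] shift [  0.23  -6.88 -12.39] q [ 0.48  0.58  1.81 -0.    0.75  2.49] F [ 9.2 -5.4  2.7] w 0.0171
```

Emit:
move_arm([
  [[0,0,0,0,0,0,0.5],[0,0,0,0,0,0,0.5],[0,0,0,0,0,-5,0.5],[0,0,0,0,0,-10,0.5],[0,0,-8,0,0,-12.4,0.5]],
])

```text
t: 4.2
position: [0.4753, 0.3228, 0.2027]
tool_rot: [-1.868, 2.521, -0.001]
wrist_force: [0.2, -0.7, -0.8]
width: 0.0463
```

Emit:
move_arm([
  [[0,0,-43,1.2,-6.8,0,0.4],[0,0,-43,1.2,-6.8,0,0.4],[0,0,-43,1.2,-6.8,0,0.4],[0,0,-43,1.2,-6.8,0,0.4],[0,0,-43,1.2,-6.8,0,0.4]],
])

```text
t: 4.7
position: [0.5361, 0.2908, 0.1985]
tool_rot: [2.668, -1.657, -0.001]
wrist_force: [-1.2, 0.4, -0.7]
width: 0.0384
```

Emit:
move_arm([
  [[0,0,-43,0,0,0,0.4],[0,0,-43,0,0,0,0.4],[0,0,-43,0,0,0,0.4],[0,0,-43,0,0,0,0.4],[0,0,-43,0,0,0,0.4]],
])

```text
t: 5.2
position: [0.5359, 0.291, 0.1986]
tool_rot: [3.09, -0.564, -0.001]
wrist_force: [0.0, 0.1, -0.2]
width: 0.038
```

Emit:
move_arm([
  [[0,0,-43,0,0,0,0.4],[0,0,-43,0,0,0,0.4],[0,0,-43,0,0,0,0.4],[0,0,-43,0,0,0,0.4],[0,0,-43,0,0,0,0.4]],
])

```text
t: 5.7
position: [0.5359, 0.291, 0.1986]
tool_rot: [-3.082, -0.607, 0.001]
wrist_force: [0.8, -0.1, -0.9]
width: 0.0379
```

```bash
python3 -c "
from h import *
go(.538,.291,.082,-37)"
```

```text
rot [ -0.    0.  -14.7] shift [ 0.2   0.08 11.66] q [0.39 0.47 1.6  0.   1.07 0.  ] F [ 0.8 -0.1 -0.9] w 0.0379
```

Emit:
move_arm([
  [[0,0,-15,0.2,0.1,0,0.4],[0,0,-15,0.2,0.1,0,0.4],[0,0,-15,0.2,0.1,4,0.4],[0,0,-15,0.2,0.1,8,0.4],[0,0,-15,0.2,0.1,11.6,0.4]],
])

```text
t: 6.2
position: [0.538, 0.2907, 0.0813]
tool_rot: [-2.98, -0.995, 0.001]
wrist_force: [0.5, 0.8, -0.8]
width: 0.0379
```

Emit:
move_arm([
  [[0,0,0,0,0,0,0.4],[0,0,0,0,0,0,0],[0,0,0,0,0,0,0],[0,0,0,0,0,0,0],[0,0,0,0,0,0,0]],
])

```text
t: 6.7
position: [0.5387, 0.2906, 0.0843]
tool_rot: [2.98, 0.995, 0.001]
wrist_force: [-2.3, -1.8, 8.7]
width: 0.0137
```

```bash
python3 -c "
from h import *
go(.538,.291,.082,-37)"
```

```text
rot [ 0.  -0.  -0.1] shift [-0.03 -0.07  0.23] q [ 0.39  0.61  1.71 -0.    0.83 -0.26] F [-2.3 -1.8  8.7] w 0.0137
```

Emit:
move_arm([
  [[0,0,8,0,0,0,0],[0,0,16,0,0,0,0],[0,0,24,0,0,0,0],[0,0,32,0,0,0,0],[0,0,40,0,0,0,0]],
])

```text
t: 7.2
position: [0.5386, 0.2907, 0.0839]
tool_rot: [-3.14, 0.093, -0.001]
wrist_force: [-0.7, -0.7, 3.1]
width: 0.016
```

Emit:
move_arm([
  [[0,0,8,0,0,0,0],[0,0,16,0,0,0,0],[0,0,24,0,0,0,0],[0,0,32,0,0,0,0],[0,0,40,0,0,0,0]],
])

```text
t: 7.7
position: [0.5386, 0.291, 0.0838]
tool_rot: [-2.918, 1.161, -0.001]
wrist_force: [-2.0, 0.1, 1.9]
width: 0.0135
```

Emit:
move_arm([
  [[0,0,8,0,0,0,0],[0,0,16,0,0,0,0],[0,0,24,0,0,0,0],[0,0,32,0,0,0,0],[0,0,40,0,0,0,0]],
])

```text
t: 8.2
position: [0.5387, 0.2909, 0.0838]
tool_rot: [-2.345, 2.089, -0.001]
wrist_force: [-1.5, -1.5, 1.7]
width: 0.0138
```

Emit:
move_arm([
  [[0,0,8,0,0,0,0],[0,0,16,0,0,0,0],[0,0,16,0,0,0,0],[0,0,16,0,0,0,0]],
])

```text
t: 8.6
position: [0.5387, 0.2908, 0.0837]
tool_rot: [-2.043, 2.385, -0.0]
wrist_force: [-3.2, -1.0, 6.4]
width: 0.0135
```

Run:
```python
from h import *
go(.538,.291,.082,101)
C,im,d=snap('wrist','w2'); W=cloud(C,d)
P,Q,L=load('scene0','scene')
C2,im2,d2=snap('scene','s2')
a=cv2.resize(im[60:330,250:470],None,fx=2.2,fy=2.2,interpolation=cv2.INTER_CUBIC)
b=cv2.resize(im2[210:290,420:520],None,fx=3,fy=3,interpolation=cv2.INTER_CUBIC)
c=np.zeros((600,800,3),np.uint8); c[:a.shape[0],:a.shape[1]]=a; c[:240,490:790]=b; cv2.imwrite('pics/c2.png',c)
```

```text
rot [-0.   0.   2.2] shift [-0.01  0.07  0.17] q [ 0.39  0.61  1.71 -0.    0.83  2.11] F [-3.2 -1.   6.4] w 0.0135
```

View pics/c2.png

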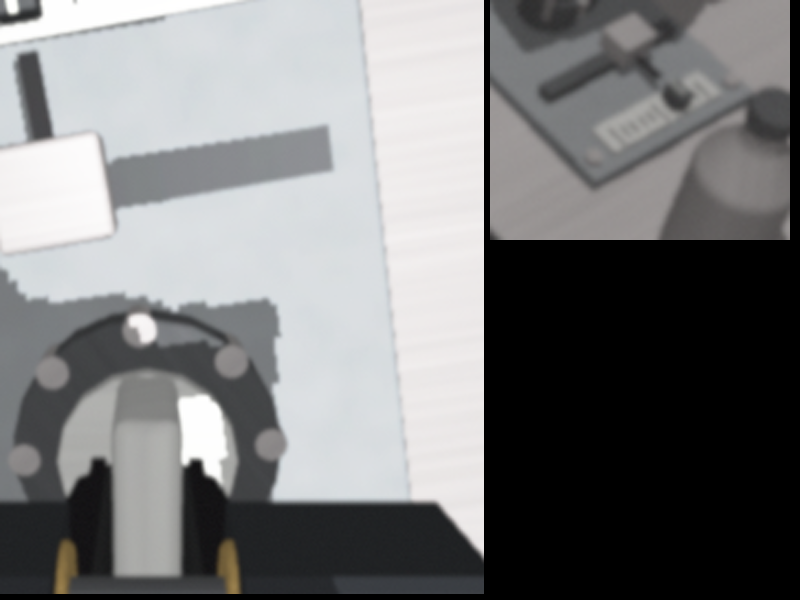

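The wrist crop shows the bar gripped squarely and the pointer up at the clip (top left). The scene inset shows the tip at the clip too. I need a crop of that spot.

Run:
```python
from h import *
C,im,d=load('w2','wrist'); W=cloud(C,d)
cv2.imwrite('pics/c3.png',cv2.resize(im[0:130,170:330],None,fx=5,fy=4.6,interpolation=cv2.INTER_CUBIC))
for v in(100,107,112): print(v,[(u,im[v,u].mean().round(),W[v,u].round(4).tolist()) for u in range(252,276)][::1] if v==107 else '')
```

```text
100 
107 [(252, np.float64(217.0), [0.6286, 0.3158, 0.0142]), (253, np.float64(217.0), [0.6284, 0.3151, 0.0153]), (254, np.float64(217.0), [0.6283, 0.3145, 0.015]), (255, np.float64(217.0), [0.6282, 0.3139, 0.0152]), (256, np.float64(217.0), [0.628, 0.3132, 0.0161]), (257, np.float64(215.0), [0.628, 0.3127, 0.0152]), (258, np.float64(199.0), [0.6279, 0.312, 0.0159]), (259, np.float64(160.0), [0.6277, 0.3114, 0.0163]), (260, np.float64(128.0), [0.6278, 0.311, 0.0148]), (261, np.float64(112.0), [0.6277, 0.3104, 0.0147]), (262, np.float64(91.0), [0.6262, 0.3078, 0.0313]), (263, np.float64(77.0), [0.626, 0.3071, 0.0326]), (264, np.float64(73.0), [0.6259, 0.3066, 0.0322]), (265, np.float64(72.0), [0.6259, 0.3061, 0.0314]), (266, np.float64(72.0), [0.6258, 0.3055, 0.0322]), (267, np.float64(73.0), [0.6257, 0.3049, 0.0325]), (268, np.float64(73.0), [0.6256, 0.3044, 0.0325]), (269, np.float64(74.0), [0.6255, 0.3039, 0.0319]), (270, np.float64(90.0), [0.6254, 0.3032, 0.0328]), (271, np.float64(139.0), [0.6255, 0.3029, 0.0301]), (272, np.float64(191.0), [0.6266, 0.3038, 0.0151]), (273, np.float64(213.0), [0.6265, 0.3031, 0.0158]), (274, np.float64(216.0), [0.6264, 0.3026, 0.0153]), (275, np.float64(216.0), [0.6264, 0.302, 0.0151])]
112
```

View pics/c3.png

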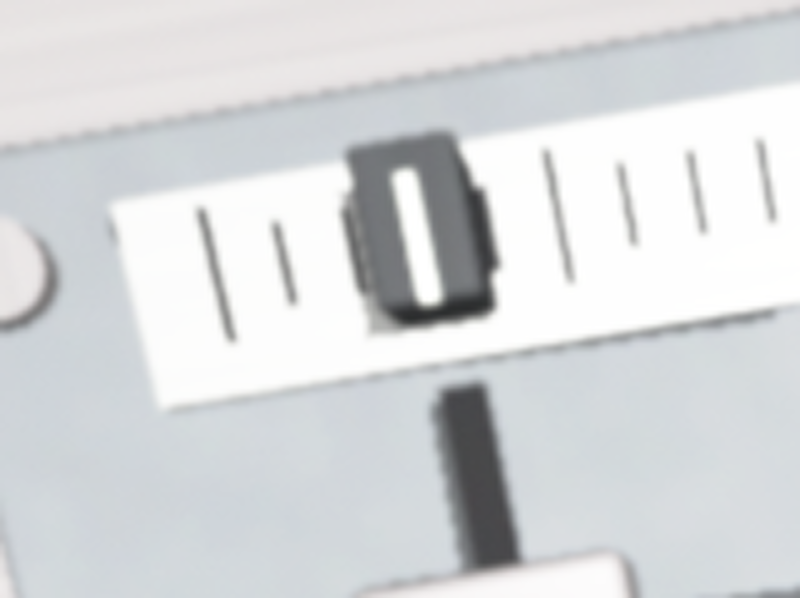

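Crop (5x by 4.6x, offset 170,0): the clip line runs from (402,170) to (430,305). The pointer's top face is centred at about (465,392) near its tip and (496,560) at the block, so it is just short of the line.

Run:
```python
from h import *
C,im,d=load('w2','wrist'); W=cloud(C,d)
f=lambda x,y,z:plane(C,x/5+170-.4,y/4.6-.4,z)
for p in[(402,170,.0355),(430,305,.0355),(465,392,.032),(496,560,.032)]: print(f(*p).round(4))
# depth-based: clip top and pointer top
x,y,z=W[...,0],W[...,1],W[...,2]
hs=im.mean(2)
m=(z>.0335)&(z<.038)&(x>.643)&(x<.69)&(y>.28)&(y<.33); print('clip',m.sum(),y[m].min(),y[m].max(),y[m].mean(),x[m].min(),x[m].max())
w=m&(hs>190); print('line',w.sum(),W[w].mean(0))
m=(z>.029)&(z<.0345)&(x>.620)&(x<.642)&(y>.28)&(y<.33)&(hs<100); print('ptr',m.sum(),W[m].mean(0),y[m].min(),y[m].max(),x[m].max())
```

```text
[0.6618 0.3069 0.0355]
[0.6471 0.3068 0.0355]
[0.6376 0.3052 0.032 ]
[0.6179 0.3054 0.032 ]
clip 808 0.300566728244559 0.3127896775060934 0.30662857389976167 0.6474088361992097 0.6658659465130643
line 153 [0.65457442 0.30675923 0.03592197]
ptr 287 [0.62883939 0.30552319 0.03233279] 0.30306229635274257 0.3080217733220884 0.637961665567993
```

The pointer is 1.3 mm short, so about 6° more clockwise.

Emit:
move_arm([
  [[0,0,6,0,0,0,0],[0,0,6,0,0,0,0],[0,0,6,0,0,0,0],[0,0,6,0,0,0,0]],
])

```text
t: 9.1
position: [0.5387, 0.2908, 0.0837]
tool_rot: [-1.916, 2.489, -0.0]
wrist_force: [-2.9, -1.5, 6.7]
width: 0.0137
```

```bash
cat >> h.py <<'E'
def ptr(tag):
    C,im,d=snap('wrist',tag); W=cloud(C,d); x,y,z=W[...,0],W[...,1],W[...,2]; hs=im.mean(2)
    m=(z>.0335)&(z<.038)&(x>.643)&(x<.69)&(y>.29)&(y<.33); w=m&(hs>190)
    print('clip mean',y[m].mean().round(5),'mid',((y[m].min()+y[m].max())/2).round(5),'line',W[w].mean(0).round(5))
    m=(z>.029)&(z<.0345)&(x>.620)&(x<.641)&(y>.28)&(y<.33)&(hs<100); print('ptr',m.sum(),W[m].mean(0).round(5),((y[m].min()+y[m].max())/2).round(5))
E
python3 -c "
from h import *
go(.538,.291,.082,105)
ptr('w3')"
```

```text
rot [-0.   0.   0.2] shift [-0.    0.07  0.17] q [ 0.39  0.61  1.71 -0.    0.83  2.22] F [-2.9 -1.5  6.7] w 0.0137
clip mean 0.30649 mid 0.30673 line [0.65468 0.30678 0.03597]
ptr 294 [0.62893 0.3067  0.03233] 0.30668
```

Pointer is on the line within 0.1 mm. Release and go back to the handle, with the check on the way.

Emit:
move_arm([
  [[0,0,0,0,0,0,0.35],[0,0,0,0,0,0,0.35],[0,0,0,0,0,0,0.35],[0,0,0,0,0,-5,0.35],[0,0,0,0,0,-10,0.35]],
])

```text
t: 9.65
position: [0.5381, 0.2905, 0.1828]
tool_rot: [1.91, -2.49, -0.001]
wrist_force: [0.6, 0.8, 0.4]
width: 0.033
```

Emit:
move_arm([
  [[0,0,0,0,0,-2,0.5],[0,0,0,0,0,-2,0.5],[0,0,0,0,0,-2,0.5]],
])

```text
t: 9.95
position: [0.5384, 0.2906, 0.2022]
tool_rot: [1.911, -2.493, 0.0]
wrist_force: [0.6, -0.3, 0.2]
width: 0.0469
```

Run:
```python
from h import *
ptr('w4'); C,im,d=load('w4','wrist'); W=cloud(C,d);x,y,z=W[...,0],W[...,1],W[...,2]
m=(z>.096)&(z<.108)&(np.hypot(x-.538,y-.291)>.05)&(x<.53)&(y>.22)&(y<.36)&(x>.44); print('handle',m.sum(),W[m].mean(0))
go(.4758,.3231,.078,115)
```

```text
clip mean 0.30647 mid 0.30658 line [0.65506 0.30666 0.03565]
ptr 110 [0.62869 0.30696 0.03216] 0.30702
handle 299 [0.47892    0.32149993 0.10028092]
rot [ 0.1 -0.1  9.9] shift [-1.54  6.85 12.35] q [ 0.39  0.47  1.59 -0.    1.08  2.22] F [ 0.4 -0.5 -0. ] w 0.0473
```

Emit:
move_arm([
  [[0,0,5,-1.5,6.7,0,0.5],[0,0,10,-1.5,6.7,0,0.5],[0,0,10,-1.5,6.7,4,0.5],[0,0,10,-1.5,6.7,8,0.5],[0,0,10,-1.5,6.7,12.4,0.5]],
])

```text
t: 10.5
position: [0.4771, 0.3226, 0.0764]
tool_rot: [1.687, -2.65, -0.0]
wrist_force: [0.3, 0.3, -0.3]
width: 0.0475
```

Emit:
move_arm([
  [[0,0,0,0,0,0,0.5],[0,0,0,0,0,0,0],[0,0,0,0,0,0,0],[0,0,0,0,0,0,0],[0,0,0,0,0,0,0]],
])

```text
t: 11.0
position: [0.4784, 0.3229, 0.0802]
tool_rot: [-1.685, 2.649, -0.0]
wrist_force: [0.4, 0.1, 0.9]
width: 0.021
```

Run:
```python
from h import *
go(.477,.3225,.078,115)
```

```text
rot [-0.1  0.1 -0.1] shift [0.1  0.11 0.22] q [ 0.48  0.57  1.8  -0.    0.77  2.49] F [0.4 0.1 0.9] w 0.021
```

Emit:
move_arm([
  [[0,0,-8,0.97,-0.07,0,0],[0,0,-16,1.93,-0.27,0,0],[0,0,-24,2.85,-0.6,0,0],[0,0,-32,3.71,-1.06,0,0],[0,0,-40,4.5,-1.64,0,0]],
])

```text
t: 11.5
position: [0.4727, 0.275, 0.0799]
tool_rot: [-2.497, 1.907, 0.001]
wrist_force: [-5.7, 2.2, 7.4]
width: 0.0167
```

Emit:
move_arm([
  [[0,0,-8,0.97,-0.07,0,0],[0,0,-16,1.93,-0.27,0,0],[0,0,-20,2.4,-0.42,0,0],[0,0,-20,2.4,-0.42,0,0]],
])

```text
t: 11.9
position: [0.4829, 0.2522, 0.0799]
tool_rot: [2.787, -1.448, -0.002]
wrist_force: [-7.7, -1.6, 9.0]
width: 0.0169
```

Run:
```python
from h import *
s=get_state(); p=s['position']-[.538,.291,0]; print(s['position'],np.hypot(*p[:2]),np.degrees(np.arctan2(p[1],-p[0])))
go(.481,.2515,.078,55)
```

```text
[0.48294569 0.25217201 0.07987696] 0.06736905777086984 -35.19405470831723
rot [0.1 0.  0.1] shift [-0.06  0.2   0.19] q [ 0.36  0.54  1.88 -0.    0.73  1.32] F [-7.7 -1.6  9. ] w 0.0169
```

Emit:
move_arm([
  [[0,0,-1,0.15,0.2,0,0],[0,0,-2,0.3,0.2,0,0],[0,0,-2,0.3,0.2,0,0],[0,0,-2,0.3,0.2,0,0]],
])

```text
t: 12.3
position: [0.4836, 0.2516, 0.0799]
tool_rot: [-2.806, 1.404, 0.001]
wrist_force: [-6.4, 18.5, 3.4]
width: 0.017
```

Run:
```python
from h import *
s=get_state(); p=s['position']-[.538,.291,0]; print(s['position'],np.hypot(*p[:2]),np.degrees(np.arctan2(p[1],-p[0])),s['wrist_force'].round(1))
R=Ro.from_rotvec(s['tool_rot']).as_matrix(); print(R.T@s['wrist_force'])
```

```text
[0.48360295 0.25163943 0.07994289] 0.06714382956021589 -35.88871687951633 [-6.4 18.5  3.4]
[-18.63307538  -6.01709101  -3.32481437]
```

The ring is back at its starting angle and meets the stop hard: 18.6 N tangential with no further motion. Release, rise, and check.

Emit:
move_arm([
  [[0,0,0,0,0,0,0.5],[0,0,0,0,0,0,0.5],[0,0,0,0,0,0,0.5],[0,0,0,0,0,-5,0.5],[0,0,0,0,0,-10,0.5]],
])

```text
t: 12.8
position: [0.4834, 0.2487, 0.1792]
tool_rot: [2.808, -1.403, -0.003]
wrist_force: [1.2, 0.0, 0.3]
width: 0.0466
```

Emit:
move_arm([
  [[0,0,32,0,-7,-3,0.7],[0,0,32,0,-7,-3,0.7],[0,0,32,0,-7,-3,0.7],[0,0,32,0,-7,-3,0.7],[0,0,32,0,-7,-3,0.7]],
])

```text
t: 13.3
position: [0.5399, 0.291, 0.2088]
tool_rot: [2.313, -2.126, 0.0]
wrist_force: [-0.1, -0.5, -0.4]
width: 0.0665
```

Run:
```python
from h import *
ptr('w5'); C,im,d=load('w5','wrist'); W=cloud(C,d);x,y,z=W[...,0],W[...,1],W[...,2]
m=(z>.096)&(z<.108)&(np.hypot(x-.538,y-.291)>.05)&(x<.53)&(y>.22)&(y<.36)&(x>.44); print('handle',m.sum(),W[m].mean(0) if m.sum() else 0)
C,im,d=snap('scene','s5'); W=cloud(C,d);x,y,z=W[...,0],W[...,1],W[...,2]
hsv=cv2.cvtColor(im,cv2.COLOR_BGR2HSV)
m=((hsv[...,1]<40)&(hsv[...,2]>120)&(z>.012)&(x>.3)&(x<.62)&(np.abs(y)<.2)&(z<.1)).astype(np.uint8)
k,l,st,ce=cv2.connectedComponentsWithStats(m)
for i in range(1,k):
    if st[i,4]>100: P=W[l==i]; print(ce[i],st[i,4],P.mean(0).round(3),[np.round(q,1) for q in cv2.minAreaRect((P[:,:2]*1000).astype(np.float32))])
go(.4365,.0725,.2,84)
```

```text
clip mean 0.30675 mid 0.30672 line [0.6552  0.3068  0.03582]
ptr 86 [0.62871 0.30708 0.0324 ] 0.30704
handle 385 [0.48224117 0.25068546 0.10052216]
[350.63218391 184.48659004] 261 [0.368 0.163 0.03 ] [array([368.5, 162.9]), array([50.1, 50.1]), np.float64(12.4)]
[332.60572139 219.85696517] 804 [0.445 0.066 0.036] [array([437.4,  73.1]), array([86.1, 57.8]), np.float64(5.3)]
[303.08775731 273.38244854] 923 [ 0.536 -0.06   0.034] [array([530.6, -55.8]), array([56.9, 85.7]), np.float64(81.2)]
rot [-0.  -0.  -0.9] shift [20.85 12.23  0.88] q [ 0.39  0.47  1.58 -0.    1.09  1.87] F [-1.4 -0.1  0.1] w 0.0665
```

View pics/s5.png

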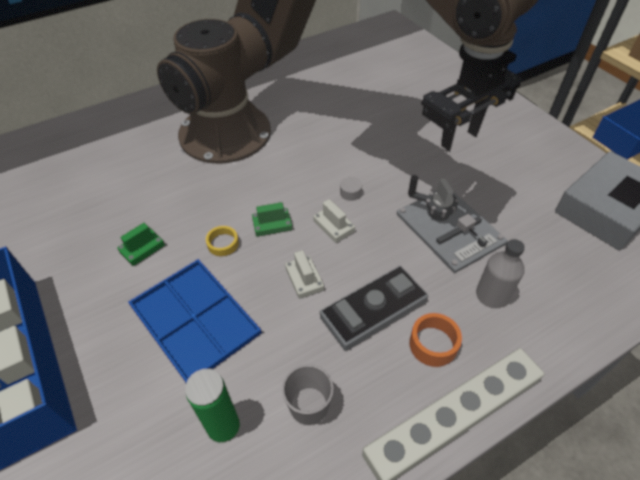

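Pointer still on the line (0.3070 against 0.3068) and the handle is at its tight position. Only two white mouldings are present: (333,220) and (304,272), both rib up and clear of the green ones. Now moulding A.

Emit:
move_arm([
  [[0,0,0,20.8,12.2,0,0.6],[0,0,0,20.8,12.2,0,0.6],[0,0,0,20.8,12.2,0,0.6],[0,0,0,20.8,12.2,0,0.6],[0,0,0,20.8,12.2,0,0.6]],
])

```text
t: 13.9
position: [0.4347, 0.0718, 0.2089]
tool_rot: [-2.318, 2.121, -0.001]
wrist_force: [1.3, 0.0, 0.5]
width: 0.0569
```

```bash
cat >> h.py <<'E'
def ribs(tag):
    C,im,d=snap('wrist',tag); W=cloud(C,d); x,y,z=W[...,0],W[...,1],W[...,2]
    hsv=cv2.cvtColor(im,cv2.COLOR_BGR2HSV)
    m=((hsv[...,1]<60)&(z>.054)&(z<.075)&(x>.3)&(x<.62)&(y>-.4)&(y<.2)).astype(np.uint8)
    k,l,st,ce=cv2.connectedComponentsWithStats(m)
    for i in range(1,k):
        if st[i,4]>150: P=W[l==i]; print(ce[i].round(),st[i,4],P.mean(0).round(4),[np.round(q,1) for q in cv2.minAreaRect((P[:,:2]*1000).astype(np.float32))])
E
python3 - <<'E'
from h import *
ribs('w6'); go(.4372,.0728,.04,84.5)
E
```

```text
[485. 115.] 2129 [ 0.5295 -0.0543  0.0616] [array([529.1, -55.8]), array([20.7, 60.1]), np.float64(80.5)]
[315. 214.] 1631 [0.4384 0.0734 0.0619] [array([437.1,  73.2]), array([60.1, 19.9]), np.float64(6.3)]
rot [ 0.1 -0.1 -0.5] shift [-0.38 -0.53 16.87] q [ 0.01  0.22  1.98 -0.    0.94  1.49] F [0.4 1.  0.8] w 0.0572
```

Emit:
move_arm([
  [[0,0,-1,-0.4,-0.3,5,0.6],[0,0,-1,-0.4,-0.3,10,0.6],[0,0,-1,-0.4,-0.3,14,0.6],[0,0,-1,-0.4,-0.3,16.8,0.6],[0,0,-1,-0.4,-0.3,16.8,0.6]],
])

```text
t: 14.45
position: [0.4373, 0.0777, 0.0383]
tool_rot: [2.333, -2.099, -0.006]
wrist_force: [-0.3, -0.7, 0.3]
width: 0.0571
```

Emit:
move_arm([
  [[0,0,0,0,0,0,0],[0,0,0,0,0,0,0],[0,0,0,0,0,0,0],[0,0,0,0,0,0,0],[0,0,0,0,0,0,0]],
], grip_force=35)

```text
t: 14.95
position: [0.4392, 0.0778, 0.0414]
tool_rot: [-2.333, 2.103, -0.002]
wrist_force: [-0.7, -1.0, 0.7]
width: 0.0225
```

Run:
```python
from h import *
C,im,d=load('s5','scene'); W=cloud(C,d); hsv=cv2.cvtColor(im,cv2.COLOR_BGR2HSV)
m=(hsv[...,0]>95)&(hsv[...,0]<125)&(hsv[...,1]>130)&(W[...,1]>-.45)&(W[...,2]<.03)&(W[...,2]>.013)
r=cv2.minAreaRect((W[m][:,:2]*1000).astype(np.float32)); print(r)
c=np.array(r[0])/1000; a=np.radians(r[2]); Q=np.array([[np.cos(a),-np.sin(a)],[np.sin(a),np.cos(a)]])
for sx in(1,-1):
    for sy in(1,-1): print(sx,sy,c+Q@[.055*sx,.04*sy])
cn=[plane(C,*p,.018) for p in((130,304),(199,262),(261,328),(190,378))];print(np.round(cn,4))
go(.4372,.0728,.16,84.5)
```

```text
((502.30419921875, -287.3557434082031), (225.2891845703125, 161.72021484375), 9.92326831817627)
1 1 [ 0.5495882  -0.23847606]
1 -1 [ 0.56337453 -0.31727922]
-1 1 [ 0.44123387 -0.25743227]
-1 -1 [ 0.4550202  -0.33623542]
[[ 0.4129 -0.3844  0.018 ]
 [ 0.3866 -0.2278  0.018 ]
 [ 0.5949 -0.1864  0.018 ]
 [ 0.6198 -0.3396  0.018 ]]
rot [-0.1 -0.   0.4] shift [  0.48   0.23 -11.86] q [ 0.03  0.51  2.14 -0.    0.49  1.49] F [-0.7 -1.   0.7] w 0.0225
```

Emit:
move_arm([
  [[0,0,0,0,0,0,0],[0,0,0,0,0,0,0]],
])

```text
t: 15.15
position: [0.4391, 0.0777, 0.0411]
tool_rot: [-2.333, 2.103, -0.001]
wrist_force: [-0.2, -2.0, 7.5]
width: 0.0198
```

Emit:
move_arm([
  [[0,0,0,0,0,-5,0],[0,0,0,0,0,-10,0],[0,0,0,0,0,-10,0],[0,0,0,0,0,-10,0]],
])

```text
t: 15.55
position: [0.4389, 0.0779, 0.1413]
tool_rot: [-2.332, 2.103, -0.002]
wrist_force: [0.4, 0.0, -1.6]
width: 0.0195
```

Run:
```python
from h import *
s=get_state();print(s['position'],s['width']); ribs('w7')
snap('side','d7')
go(.5633,-.3173,.15,80)
```

```text
[0.43892848 0.07786822 0.14132864] 0.01954166663062582
[538. 121.] 3441 [ 0.5296 -0.0539  0.0615] [array([529. , -55.5]), array([20.7, 60.2]), np.float64(81.2)]
rot [ 0.1  0.  -4.1] shift [40.59 -8.38 -1.05] q [ 0.03  0.33  2.05 -0.    0.76  1.49] F [ 0.5 -0.  -1.3] w 0.0196
```

View pics/d7.png

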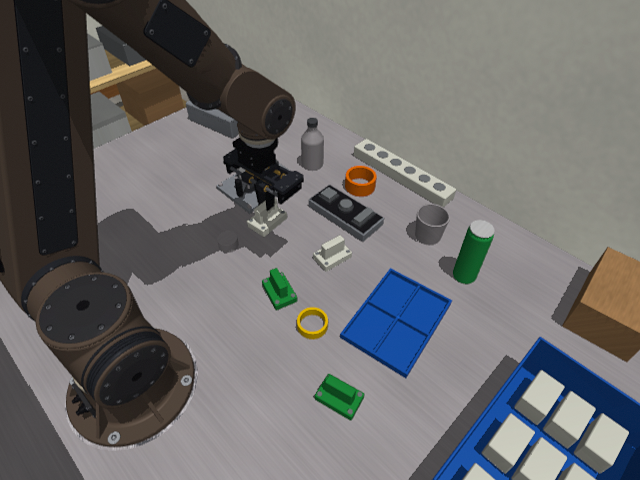

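Moulding A is in the gripper (265,215) and the rest stands undisturbed. Carrying it to the near-y, far-x nest, centre (0.550,-0.237).

Run:
```python
from h import *
go(.552,-.2368,.141,80)
```

```text
rot [ 0.1  0.  -4.1] shift [32.47 -8.09 -0.14] q [ 0.03  0.33  2.05 -0.    0.76  1.49] F [ 0.5 -0.  -1.3] w 0.0196
```

Emit:
move_arm([
  [[0,0,-4,32.5,-8,0,0],[0,0,-4,32.5,-8,0,0],[0,0,-4,32.5,-8,0,0],[0,0,-4,32.5,-8,0,0],[0,0,-4,32.5,-8,0,0]],
])

```text
t: 16.15
position: [0.523, -0.1593, 0.1388]
tool_rot: [2.404, -2.021, -0.005]
wrist_force: [0.6, 0.9, -1.2]
width: 0.0197
```

Run:
```python
from h import *
go(.552,-.2368,.141,80)
```

```text
rot [ 0.2  0.1 -0.1] shift [ 8.13 -1.53 -0.24] q [-0.42  0.46  1.82  0.    0.87  0.98] F [ 0.6  0.9 -1.2] w 0.0197
```

Emit:
move_arm([
  [[0,0,0,4,-0.8,0,0],[0,0,0,7.8,-1.5,0,0],[0,0,0,7.8,-1.5,0,0],[0,0,0,7.8,-1.5,0,0]],
])

```text
t: 16.55
position: [0.5506, -0.2319, 0.1384]
tool_rot: [2.403, -2.022, -0.006]
wrist_force: [0.3, 0.2, -1.1]
width: 0.0197
```

Run:
```python
from h import *
go(.552,-.2368,.047,80)
C,im,d=snap('wrist','w8'); cv2.imwrite('pics/w8.png',im)
```

```text
rot [ 0.2  0.1 -0.2] shift [ 0.53 -0.08  9.14] q [-0.51  0.52  1.69  0.    0.93  0.89] F [ 0.3  0.2 -1.1] w 0.0197
```

View pics/w8.png

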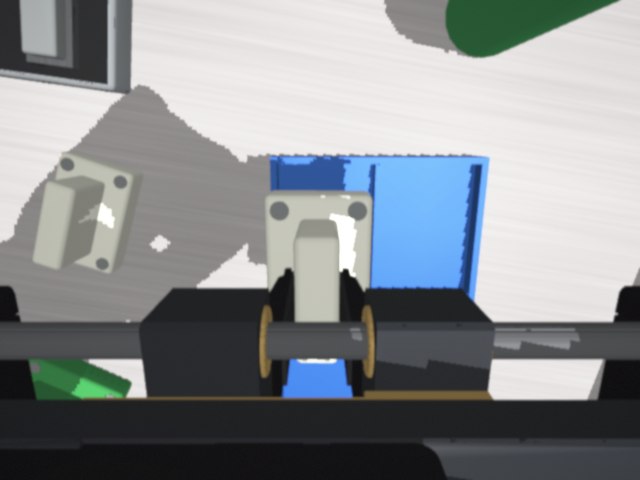

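Wrist view: moulding A held square to the tray above the left nest (270–374, 157–), moulding B at (90,210). Lower it.

Emit:
move_arm([
  [[0,0,0,0.5,0,0,0],[0,0,0,0.5,0,4,0],[0,0,0,0.5,0,7,0],[0,0,0,0.5,0,9,0],[0,0,0,0.5,0,9.1,0]],
])

```text
t: 17.1
position: [0.5514, -0.2355, 0.0476]
tool_rot: [2.406, -2.019, -0.006]
wrist_force: [-0.6, -0.1, -0.3]
width: 0.0194
```

Run:
```python
from h import *
go(.552,-.2368,.0465,80)
```

```text
rot [ 0.2  0.1 -0. ] shift [ 0.14 -0.04  0.11] q [-0.51  0.64  1.76 -0.    0.74  0.88] F [-0.6 -0.1 -0.3] w 0.0194
```

Emit:
move_arm([
  [[0,0,0,0.1,0,0.15,0],[0,0,0,0.1,0,0.15,0],[0,0,0,0.1,0,0.15,0.5],[0,0,0,0.1,0,0.15,0.5],[0,0,0,0.1,0,0.15,0.5]],
])

```text
t: 17.6
position: [0.5527, -0.2377, 0.0488]
tool_rot: [-2.405, 2.021, -0.002]
wrist_force: [-0.9, -0.4, 0.6]
width: 0.0384
```

Emit:
move_arm([
  [[0,0,0,0,0,0,0.5],[0,0,0,0,0,-5,0.5],[0,0,0,0,0,-10,0.5],[0,0,0,0,0,-14,0.5],[0,0,0,0,0,-14,0.5]],
])

```text
t: 18.1
position: [0.5544, -0.2386, 0.1939]
tool_rot: [-2.404, 2.02, -0.014]
wrist_force: [-0.4, 0.1, -1.0]
width: 0.0474
```

Run:
```python
from h import *
ribs('w9'); go(.529,-.0555,.187,99)
```

```text
[ 89. 214.] 2049 [ 0.5311 -0.0582  0.0612] [array([529.7, -56.6]), array([20.7, 59.7]), np.float64(81.1)]
[315. 227.] 1830 [ 0.5525 -0.2387  0.0668] [array([ 551. , -238.8]), array([59.6, 19.5]), np.float64(10.1)]
rot [-0.3 -0.1 18.9] shift [-18.4   -0.75   0.33] q [-0.52  0.47  1.63  0.    1.04  0.88] F [0.2 0.1 0.1] w 0.0478
```

A sits flat in its nest (rib top 67 mm, yaw 10.1°). Now B.

Emit:
move_arm([
  [[0,0,18.5,-18.2,-0.8,0.5,0.6],[0,0,18.5,-18.2,-0.8,0.5,0.6],[0,0,18.5,-18.2,-0.8,0.5,0.6],[0,0,18.5,-18.2,-0.8,0.5,0.6],[0,0,18.5,-18.2,-0.8,0.5,0.6]],
])

```text
t: 18.65
position: [0.5276, -0.0535, 0.1819]
tool_rot: [2.052, -2.377, -0.004]
wrist_force: [0.6, -1.1, -0.3]
width: 0.0568
```

Run:
```python
from h import *
ribs('w10'); go(.529,-.0558,.04,99)
```

```text
[556. 159.] 2827 [ 0.5517 -0.236   0.0654] [array([ 550.7, -238.9]), array([59.8, 21.1]), np.float64(10.4)]
[319. 220.] 1900 [ 0.5308 -0.0564  0.0619] [array([529.6, -56.2]), array([20. , 59.3]), np.float64(80.4)]
rot [0.1 0.  0.6] shift [ 0.04 -0.1  14.21] q [-0.23  0.38  1.81 -0.    0.95  1.49] F [-0.1 -0.6  0.1] w 0.0568
```

Emit:
move_arm([
  [[0,0,1,0.1,-0.1,5,0.6],[0,0,1,0.1,-0.1,10,0.6],[0,0,1,0.1,-0.1,13,0.6],[0,0,1,0.1,-0.1,14.2,0.6],[0,0,1,0.1,-0.1,14.2,0.6]],
])

```text
t: 19.2
position: [0.5293, -0.0588, 0.0397]
tool_rot: [2.026, -2.399, -0.004]
wrist_force: [-0.2, -0.1, 0.2]
width: 0.0574
```

Emit:
move_arm([
  [[0,0,0,0,0,0,0],[0,0,0,0,0,0,0],[0,0,0,0,0,0,0],[0,0,0,0,0,0,0],[0,0,0,0,0,0,0]],
])

```text
t: 19.7
position: [0.5301, -0.0581, 0.0418]
tool_rot: [-2.028, 2.399, -0.001]
wrist_force: [0.6, 0.2, 0.6]
width: 0.0222
```

Emit:
move_arm([
  [[0,0,0,0,0,0,0],[0,0,0,0,0,0,0],[0,0,0,0,0,-5,0],[0,0,0,0,0,-10,0],[0,0,0,0,0,-10,0]],
])

```text
t: 20.2
position: [0.5323, -0.0586, 0.1464]
tool_rot: [-2.025, 2.395, -0.011]
wrist_force: [0.5, 1.1, -1.8]
width: 0.0195
```

Run:
```python
from h import *
s=get_state(); print(s['position']); go(.4425,-.2558,.141,80)
```

```text
[ 0.53225453 -0.05862286  0.14644601]
rot [ -0.5  -0.1 -19.6] shift [20.94  5.58  0.51] q [-0.23  0.43  1.85 -0.    0.86  1.5 ] F [ 0.5  1.1 -1.8] w 0.0195
```

Emit:
move_arm([
  [[0,0,-19.5,20.8,5.6,0.3,0],[0,0,-19.5,20.8,5.6,0.3,0],[0,0,-19.5,20.8,5.6,0.3,0],[0,0,-19.5,20.8,5.6,0.3,0],[0,0,-19.5,20.8,5.6,0.3,0]],
])

```text
t: 20.7
position: [0.4383, -0.2564, 0.1375]
tool_rot: [2.403, -2.023, -0.001]
wrist_force: [0.9, -0.0, -0.7]
width: 0.0194
```

Emit:
move_arm([
  [[0,0,0,0,0,0,0],[0,0,0,0,0,0,0]],
])

```text
t: 20.9
position: [0.4396, -0.254, 0.1376]
tool_rot: [-2.403, 2.023, 0.001]
wrist_force: [0.4, 0.3, -1.3]
width: 0.0194
```

Run:
```python
from h import *
C,im,d=snap('wrist','w11'); cv2.imwrite('pics/w11.png',im); go(.4425,-.2558,.0475,80)
```

```text
rot [ 0.   0.  -0.1] shift [ 0.28 -0.22  9.02] q [-0.65  0.41  1.92  0.    0.82  0.74] F [-0.1  0.4 -0.4] w 0.0198
```

View pics/w11.png

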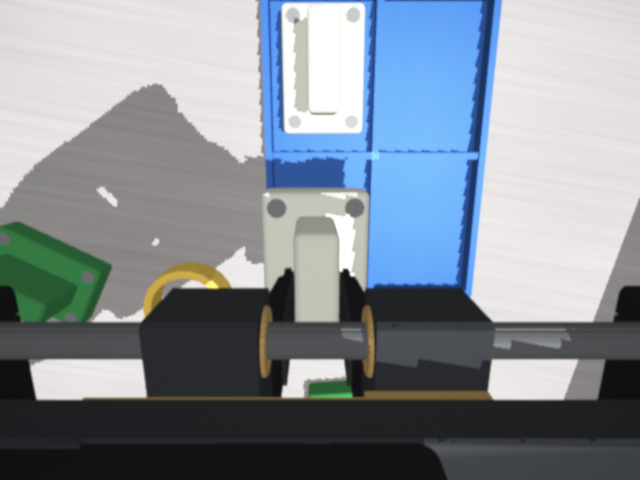

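A lies free in its nest at (323,68); B is held square over the next nest below. Lower it.

Emit:
move_arm([
  [[0,0,0,0.2,-0.2,4,0],[0,0,0,0.2,-0.2,7,0],[0,0,0,0.2,-0.2,9,0],[0,0,0,0.2,-0.2,9.1,0],[0,0,0,0.2,-0.2,9.2,0]],
])

```text
t: 21.45
position: [0.4428, -0.2545, 0.0458]
tool_rot: [2.407, -2.019, -0.001]
wrist_force: [1.0, -0.6, -1.4]
width: 0.0201
```

Run:
```python
from h import *
go(.4425,-.2558,.0465,80)
```

```text
rot [0. 0. 0.] shift [ 0.13  0.05 -0.07] q [-0.65  0.56  1.99  0.    0.6   0.74] F [ 1.  -0.6 -1.4] w 0.0201
```

Emit:
move_arm([
  [[0,0,0,0,0,0.1,0],[0,0,0,0,0,0.1,0],[0,0,0,0,0,0.1,0.5],[0,0,0,0,0,0.1,0.5],[0,0,0,0,0,0.1,0.5]],
])

```text
t: 21.95
position: [0.4425, -0.2556, 0.0455]
tool_rot: [-2.405, 2.021, -0.001]
wrist_force: [-0.2, 0.2, -0.5]
width: 0.0383
```

Emit:
move_arm([
  [[0,0,0,0,0,0,0.5],[0,0,0,0,0,-5,0.5],[0,0,0,0,0,-10,0.5],[0,0,0,0,0,-14,0.5],[0,0,0,0,0,-14,0.5]],
])

```text
t: 22.45
position: [0.444, -0.2567, 0.1901]
tool_rot: [-2.405, 2.021, -0.014]
wrist_force: [0.1, -0.5, -1.3]
width: 0.0481
```

Run:
```python
from h import *
ribs('w12')
C,im,d=load('s5','scene'); W=cloud(C,d); x,y,z=W[...,0],W[...,1],W[...,2]
m=((z>.044)&(z<.056)&(x>.58)&(x<.75)&(y>-.1)&(y<.15)).astype(np.uint8)
k,l,st,ce=cv2.connectedComponentsWithStats(m)
for i in range(1,k):
    if st[i,4]>40: P=W[l==i]; print(ce[i].round(),st[i,4],P.mean(0).round(4),[np.round(q,1) for q in cv2.minAreaRect((P[:,:2]*1000).astype(np.float32))])
go(.66,-.0,.187,80)
```

```text
[317.  79.] 2408 [ 0.5508 -0.2392  0.0669] [array([ 550.4, -239.1]), array([59.9, 19.8]), np.float64(10.3)]
[313. 226.] 1861 [ 0.4433 -0.255   0.0668] [array([ 442.2, -255.4]), array([59.3, 19.6]), np.float64(9.3)]
[401. 283.] 274 [0.6641 0.0854 0.0486] [array([663.2,  86.2]), array([34.9, 35. ]), np.float64(3.1)]
[375. 298.] 218 [0.6663 0.0238 0.0489] [array([666. ,  24.2]), array([32.8, 32.5]), np.float64(37.3)]
[349. 314.] 346 [ 0.6692 -0.0379  0.049 ] [array([668. , -37.5]), array([60.7, 22.5]), np.float64(1.8)]
[424. 318.] 68 [0.7467 0.0778 0.0455] [array([745.8,  77.2]), array([ 8.4, 49.6]), np.float64(0.0)]
rot [-0.2 -0.2 -0.1] shift [-21.49 -25.78   0.06] q [-0.65  0.35  1.85  0.    0.94  0.74] F [-0.9 -0.4  0.2] w 0.0474
```

Both mouldings are flat in their nests (rib tops 67 mm). Keys: round (0.666,0.024), square (0.663,0.086), bar (0.668,-0.0375). Go to the round key with the fingers shut.

Emit:
move_arm([
  [[0,0,0,-24,-26,0,0],[0,0,0,-24,-26,0,0],[0,0,0,-24,-26,0,0],[0,0,0,-24,-26,0,0],[0,0,0,-24,-26,0,0]],
], grip_force=15)

```text
t: 23.0
position: [0.5945, -0.0549, 0.1835]
tool_rot: [2.404, -2.021, -0.003]
wrist_force: [1.2, -1.1, -0.3]
width: 0.013
```

Run:
```python
from h import *
go(.666,.0242,.09,80)
```

```text
rot [ 0.1  0.  -0.1] shift [-6.56 -8.42  9.34] q [-0.2   0.47  1.65 -0.    1.02  1.2 ] F [ 1.2 -1.1 -0.3] w 0.013
```

Emit:
move_arm([
  [[0,0,0,-3,-4,2,0],[0,0,0,-6.5,-8.2,6,0],[0,0,0,-6.5,-8.2,9.3,0],[0,0,0,-6.5,-8.2,9.3,0],[0,0,0,-6.5,-8.2,9.3,0]],
])

```text
t: 23.5
position: [0.6627, 0.0212, 0.0908]
tool_rot: [2.404, -2.019, -0.004]
wrist_force: [-0.5, -0.7, 1.1]
width: 0.0005
```

Run:
```python
from h import *
go(.666,.0242,.062,80)
s=get_state();print(s['position'])
```

```text
rot [ 0.2  0.  -0.1] shift [-0.23 -0.38  2.87] q [-0.07  0.66  1.56 -0.    0.92  1.33] F [-0.5 -0.7  1.1] w 0.0005
[0.66274855 0.02123711 0.09075751]
```

Emit:
move_arm([
  [[0,0,0,-0.2,-0.2,2.5,0],[0,0,0,-0.2,-0.2,3.2,0],[0,0,0,-0.2,-0.2,3.5,0],[0,0,0,-0.2,-0.2,3.7,0],[0,0,0,-0.2,-0.2,3.7,0]],
])

```text
t: 24.0
position: [0.6656, 0.0232, 0.0563]
tool_rot: [-2.404, 2.021, -0.002]
wrist_force: [-0.1, -0.2, -0.1]
width: 0.0003
```

Emit:
move_arm([
  [[0,0,0,0,0,0.2,0],[0,0,0,0,0,0.4,0],[0,0,0,0,0,0.4,0]],
])

```text
t: 24.3
position: [0.6652, 0.0236, 0.0511]
tool_rot: [2.405, -2.021, -0.0]
wrist_force: [0.2, -0.0, -0.8]
width: 0.0007
```

No contact force yet, so I look from the side.

Run:
```python
from h import *
C,im,d=snap('side','d13'); C2,im2,d2=snap('scene','s13')
a=cv2.resize(im[120:260,280:420],(400,400),interpolation=cv2.INTER_CUBIC);b=cv2.resize(im2[220:360,310:450],(400,400),interpolation=cv2.INTER_CUBIC)
cv2.imwrite('pics/c13.png',np.hstack([a,b])); print(proj(C,[.6655,.0235,.04]),proj(C2,[.6655,.0235,.04]),get_state()['wrist_force'])
```

```text
[346.11134362 205.19528014] [374.37447999 300.2140411 ] [0.04322015 0.94284764 0.11359801]
```

View pics/c13.png

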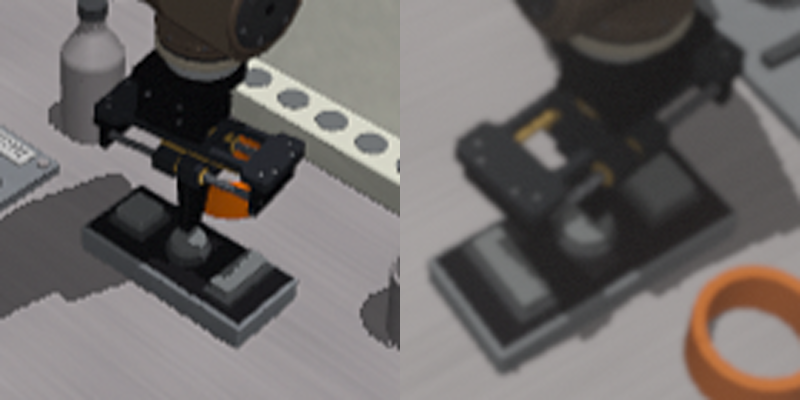

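The fingers are over the round key's centre (side inset 190,240), with the tips not yet seen pressing it. Go on down in small steps and watch the force.

Emit:
move_arm([
  [[0,0,0,0,0,0.2,0],[0,0,0,0,0,0.2,0],[0,0,0,0,0,0.2,0]],
])

```text
t: 24.7
position: [0.6653, 0.0236, 0.0491]
tool_rot: [2.405, -2.021, -0.0]
wrist_force: [0.2, 0.6, -0.1]
width: 0.0003
```

Emit:
move_arm([
  [[0,0,0,0,0,0.2,0],[0,0,0,0,0,0.2,0],[0,0,0,0,0,0.2,0]],
])

```text
t: 25.0
position: [0.6653, 0.0236, 0.0471]
tool_rot: [2.405, -2.021, -0.0]
wrist_force: [-0.3, 0.9, -0.0]
width: 0.0004
```

Emit:
move_arm([
  [[0,0,0,0,0,0.2,0],[0,0,0,0,0,0.2,0],[0,0,0,0,0,0.2,0]],
])

```text
t: 25.3
position: [0.6653, 0.0236, 0.0451]
tool_rot: [2.405, -2.021, -0.0]
wrist_force: [-0.7, 0.0, -0.1]
width: 0.0007
```

Emit:
move_arm([
  [[0,0,0,0,0,0.2,0],[0,0,0,0,0,0.2,0],[0,0,0,0,0,0.2,0]],
])

```text
t: 25.6
position: [0.6653, 0.0236, 0.0431]
tool_rot: [2.405, -2.021, -0.0]
wrist_force: [0.8, 0.2, -0.1]
width: 0.0006
```

Run:
```python
from h import *
print(get_state()['wrist_force'])
C,im,d=snap('side','d14'); W=cloud(C,d)
C0,i0,d0=load('side0','side'); W0=cloud(C0,d0)
for v in range(190,214,2): print(v,[(W[v,u]*1000).round().tolist()+[round(W0[v,u][2]*1000)] for u in (340,346,352)])
C,im,d=snap('scene','s14'); W=cloud(C,d); C0,i0,d0=load('s5','scene'); W0=cloud(C0,d0)
for v in range(288,306,2): print(v,[(W[v,u]*1000).round().tolist()+[round(W0[v,u][2]*1000)] for u in (370,375,380)])
```

```text
[ 0.78370396  0.16662542 -0.12592718]
190 [[732.0, 106.0, 1.0, 3], [655.0, 19.0, 105.0, 0], [673.0, 13.0, 97.0, 19]]
192 [[700.0, 78.0, 31.0, 28], [655.0, 18.0, 98.0, 3], [742.0, 68.0, 11.0, 9]]
194 [[694.0, 72.0, 31.0, 30], [653.0, 16.0, 94.0, -5], [741.0, 67.0, 4.0, 2]]
196 [[690.0, 69.0, 28.0, 30], [652.0, 15.0, 88.0, 31], [738.0, 64.0, 0.0, 1]]
198 [[681.0, 61.0, 32.0, 27], [657.0, 18.0, 76.0, 35], [730.0, 57.0, 3.0, -1]]
200 [[677.0, 57.0, 29.0, 31], [654.0, 15.0, 72.0, 50], [702.0, 34.0, 28.0, 29]]
202 [[657.0, 38.0, 48.0, 48], [657.0, 18.0, 61.0, 48], [695.0, 28.0, 29.0, 31]]
204 [[650.0, 33.0, 48.0, 48], [664.0, 23.0, 46.0, 49], [nan, nan, nan, 38]]
206 [[648.0, 30.0, 44.0, 45], [655.0, 15.0, 50.0, 50], [676.0, 12.0, 38.0, 37]]
208 [[648.0, 30.0, 37.0, 37], [654.0, 14.0, 44.0, 45], [670.0, 6.0, 39.0, 39]]
210 [[642.0, 24.0, 37.0, 37], [654.0, 13.0, 37.0, 40], [668.0, 3.0, 34.0, 34]]
212 [[642.0, 23.0, 31.0, 29], [650.0, 9.0, 35.0, 35], [663.0, -1.0, 33.0, 32]]
288 [[659.0, 14.0, 81.0, 28], [700.0, -10.0, 152.0, 29], [678.0, 22.0, 99.0, 30]]
290 [[699.0, -19.0, 151.0, 30], [702.0, -11.0, 149.0, 30], [678.0, 22.0, 92.0, 31]]
292 [[702.0, -21.0, 151.0, 51], [672.0, 16.0, 83.0, 48], [678.0, 23.0, 86.0, 50]]
294 [[703.0, -21.0, 147.0, 50], [672.0, 17.0, 75.0, 49], [676.0, 26.0, 74.0, 48]]
296 [[658.0, 17.0, 50.0, 49], [672.0, 18.0, 68.0, 50], [675.0, 28.0, 63.0, 52]]
298 [[662.0, 15.0, 50.0, 48], [nan, nan, nan, 51], [675.0, 28.0, 57.0, 49]]
300 [[666.0, 12.0, 50.0, 50], [669.0, 22.0, 46.0, 48], [675.0, 29.0, 50.0, 48]]
302 [[669.0, 10.0, 49.0, 51], [674.0, 18.0, 49.0, 49], [679.0, 26.0, 51.0, 49]]
304 [[671.0, 10.0, 45.0, 44], [677.0, 16.0, 49.0, 49], [681.0, 25.0, 47.0, 47]]
```

Depth shows the key still up at 49 mm, with the shut fingertips just touching. They retract when closed. Keep descending until the force shows.

Emit:
move_arm([
  [[0,0,0,0,0,0.2,0],[0,0,0,0,0,0.3,0],[0,0,0,0,0,0.3,0]],
])

```text
t: 26.0
position: [0.6652, 0.0236, 0.04]
tool_rot: [2.405, -2.021, -0.0]
wrist_force: [-0.4, 0.1, 0.0]
width: 0.0003
```

Emit:
move_arm([
  [[0,0,0,0,0,0.2,0],[0,0,0,0,0,0.3,0],[0,0,0,0,0,0.3,0]],
])

```text
t: 26.3
position: [0.6652, 0.0236, 0.037]
tool_rot: [2.405, -2.021, -0.0]
wrist_force: [-0.1, -0.1, 0.6]
width: 0.0002
```

Emit:
move_arm([
  [[0,0,0,0,0,0.1,0],[0,0,0,0,0,0.2,0],[0,0,0,0,0,0.2,0]],
])

```text
t: 26.6
position: [0.6654, 0.0236, 0.0353]
tool_rot: [-2.405, 2.021, -0.0]
wrist_force: [-0.2, -0.6, 2.9]
width: 0.0005
```

Contact at about 36 mm TCP height. Press on.

Emit:
move_arm([
  [[0,0,0,0,0,0.2,0],[0,0,0,0,0,0.4,0],[0,0,0,0,0,0.5,0],[0,0,0,0,0,0.5,0]],
])

```text
t: 27.0
position: [0.6654, 0.0236, 0.0303]
tool_rot: [-2.405, 2.021, -0.0]
wrist_force: [-0.3, -0.0, 4.0]
width: 0.0003
```

Emit:
move_arm([
  [[0,0,0,0,0,0.1,0],[0,0,0,0,0,0.15,0],[0,0,0,0,0,0.15,0]],
])

```text
t: 27.3
position: [0.6655, 0.0236, 0.03]
tool_rot: [-2.405, 2.021, -0.001]
wrist_force: [-4.9, -0.3, 14.9]
width: 0.0006
```

Round key bottomed (15 N). Next the square key: up, across, down.

Emit:
move_arm([
  [[0,0,0,0,0,-3,0],[0,0,0,-3,-0.4,-3,0],[0,0,0,-6.2,-0.9,-3,0],[0,0,0,-6.2,-0.9,-3,0],[0,0,0,-6.2,-0.9,-2,0]],
])

```text
t: 27.8
position: [0.664, 0.0868, 0.0492]
tool_rot: [-2.406, 2.019, -0.002]
wrist_force: [0.2, -0.3, -0.3]
width: 0.0006
```

Run:
```python
from h import *
go(.6635,.086,.035,80);s=get_state();print(s['position'])
```

```text
rot [-0.1 -0.  -0. ] shift [0.07 0.06 1.42] q [ 0.03  0.72  1.58 -0.    0.85  1.43] F [ 0.2 -0.3 -0.3] w 0.0006
[0.66398699 0.0867524  0.04915485]
```

Emit:
move_arm([
  [[0,0,0,0,0,0.9,0],[0,0,0,0,0,1.4,0],[0,0,0,0,0,1.7,0],[0,0,0,0,0,1.9,0],[0,0,0,0,0,1.9,0]],
])

```text
t: 28.3
position: [0.6632, 0.0854, 0.0302]
tool_rot: [2.404, -2.021, -0.0]
wrist_force: [-4.7, -3.5, 7.4]
width: 0.0008
```

Emit:
move_arm([
  [[0,0,0,0,0,0.1,0],[0,0,0,0,0,0.15,0],[0,0,0,0,0,0.15,0]],
])

```text
t: 28.6
position: [0.6633, 0.0855, 0.03]
tool_rot: [2.404, -2.021, 0.001]
wrist_force: [-9.1, -3.1, 18.4]
width: 0.0005
```

Square bottomed (18 N). Now the bar.

Emit:
move_arm([
  [[0,0,0,0,0,-3,0],[0,0,0,4,0.5,-3,0],[0,0,0,8,1.1,-3,0],[0,0,0,12.2,1.6,-3,0],[0,0,0,12.2,1.6,-3,0]],
])

```text
t: 29.1
position: [0.6691, -0.0417, 0.0582]
tool_rot: [-2.4, 2.027, -0.002]
wrist_force: [-0.2, -0.0, 0.3]
width: 0.0006
```

Run:
```python
from h import *
go(.6685,-.0375,.035,80);s=get_state();print(s['position'])
```

```text
rot [-0.  -0.  -0.4] shift [-0.43 -0.01  2.32] q [-0.16  0.71  1.57 -0.    0.86  1.24] F [-0.2 -0.   0.3] w 0.0006
[ 0.66906501 -0.04172924  0.05818296]
```

Emit:
move_arm([
  [[0,0,0,0,0,0,0],[0,0,0,0,0,0.8,0],[0,0,0,0,0,0.8,0]],
])

```text
t: 29.4
position: [0.6681, -0.0354, 0.0489]
tool_rot: [2.406, -2.019, -0.002]
wrist_force: [0.1, 0.2, -0.5]
width: 0.0007
```

Emit:
move_arm([
  [[0,0,0,0,0,0.9,0],[0,0,0,0,0,1.4,0],[0,0,0,0,0,1.7,0],[0,0,0,0,0,2,0],[0,0,0,0,0,2,0]],
])

```text
t: 29.9
position: [0.6687, -0.0363, 0.0304]
tool_rot: [-2.405, 2.021, 0.0]
wrist_force: [-1.7, 2.6, 4.1]
width: 0.0001
```

Emit:
move_arm([
  [[0,0,0,0,0,0.1,0],[0,0,0,0,0,0.15,0],[0,0,0,0,0,0.15,0]],
])

```text
t: 30.2
position: [0.6688, -0.0363, 0.03]
tool_rot: [-2.405, 2.021, -0.001]
wrist_force: [-4.3, 2.7, 13.2]
width: 0.0003
```

Bar bottomed (13 N). Rise clear, then a final check of pointer, ring, mouldings and bench.

Emit:
move_arm([
  [[0,0,0,0,0,-5,0],[0,0,0,0,0,-10,0],[0,0,0,0,0,-15,0],[0,0,0,0,0,-18,0],[0,0,0,0,0,-18,0]],
])

```text
t: 30.7
position: [0.6704, -0.037, 0.2138]
tool_rot: [-2.402, 2.018, -0.011]
wrist_force: [0.5, 0.3, -0.2]
width: 0.0006
```

Run:
```python
from h import *
ribs('wf'); C,im,d=snap('scene','sf'); snap('side','df')
C0,i0,d0=load('s5','scene')
W=cloud(C,d); x,y,z=W[...,0],W[...,1],W[...,2]
W0=cloud(C0,d0)
for nm,Wx in(('s5',W0),('now',W)):
    x,y,z=Wx[...,0],Wx[...,1],Wx[...,2]
    m=(z>.094)&(z<.108)&(x<.52)&(y>.22)&(y<.36)&(x>.44)
    p=(z>.029)&(z<.0355)&(x>.62)&(x<.641)&(y>.28)&(y<.33)
    print(nm,'handle',m.sum(),Wx[m].mean(0).round(4),'ptr',p.sum(),Wx[p].mean(0).round(4))
    m=((z>.044)&(z<.056)&(x>.58)&(x<.72)&(y>-.1)&(y<.15)).astype(np.uint8)
df=cv2.absdiff(im,i0).max(2); k,l,st,ce=cv2.connectedComponentsWithStats((cv2.medianBlur(df,5)>40).astype(np.uint8))
print([(ce[i].round().tolist(),st[i,4]) for i in range(1,k) if st[i,4]>60])
```

```text
[503. 378.] 1064 [ 0.5504 -0.236   0.0654] [array([ 548.4, -238.7]), array([49.3, 20.4]), np.float64(10.3)]
s5 handle 58 [0.4868 0.253  0.0996] ptr 24 [0.6305 0.3064 0.0316]
now handle 55 [0.4871 0.2539 0.0996] ptr 25 [0.6312 0.3064 0.0316]
[([249.0, 11.0], np.int32(599)), ([422.0, 84.0], np.int32(19516)), ([296.0, 24.0], np.int32(402)), ([164.0, 51.0], np.int32(87)), ([185.0, 65.0], np.int32(66)), ([161.0, 79.0], np.int32(109)), ([361.0, 200.0], np.int32(15118)), ([186.0, 108.0], np.int32(112)), ([438.0, 198.0], np.int32(69)), ([212.0, 305.0], np.int32(2790)), ([309.0, 279.0], np.int32(99)), ([400.0, 282.0], np.int32(146)), ([312.0, 292.0], np.int32(101)), ([375.0, 297.0], np.int32(115)), ([351.0, 316.0], np.int32(92)), ([373.0, 339.0], np.int32(67))]
```

View pics/sf.png

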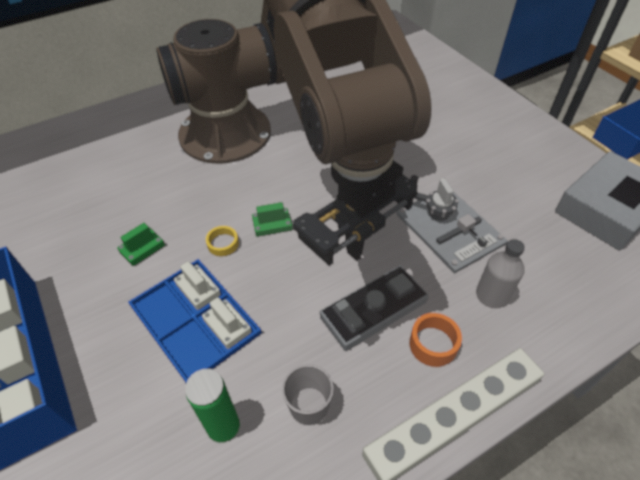

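Final scene: mouldings upright in two nests at (198,287) and (226,320), pointer at the clip, handle home, bystanders in place.

```bash
python3 -c "
from h import *
print(close_job())"
```

```text
the job is handed in; nothing more can be done
None
```

The changeover is finished and the job was handed in at about 31 s of robot time; `close_job()` gives no verdict.

- **Lock ring and adjuster:** I loosened the ring about 1.08 rad of its 1.2 and turned the adjuster about 2.4 rad clockwise. I then tightened the ring until it met its stop at about 19 N on the handle.
- **Pointer:** At release it stood within 0.1 mm of the clip's middle line. After tightening it read 0.3070 m against 0.3068 m, a difference within the measuring error. The final picture shows pointer and handle within about 1 mm of that.
- **Mouldings:** Only two white ones were present. Both stand rib up and flat in nests of their own, with rib tops at 67 mm and turned to match the tray.
- **Keys:** Round, square and bar were pressed in that order until they bottomed, at 15, 18 and 13 N. The shut fingertips sat higher than the stated geometry, so I found the keys by force.
- **Other things:** The last picture shows the other objects where they were.

No check failed. Full key travel was judged from force and height only, because the joint readings are not available. The grip width rose briefly to 16 mm during the adjuster turn, probably the announced slackening, and the turn still came out right.

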